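# Hang a loose serving board on the display rail by its S-hook

## Task

Take the bare S-hook off the display rail and, with it in the gripper, pass its lower end up through the hole in the handle of the wooden board lying on the carton. Lift the board by the hook alone, without touching it with the gripper, and hang the hook back on the rail in the place it came from, so that the board hangs straight, no longer swinging, and clear of its neighbours. Leave the other hanging things, the pot and the cup as they are.

Things in the scene. Friction and masses are not known exactly. Their poses are not given: they have to be found in the camera images.
- hook: The bare steel S-hook, 8 mm round wire, 131 mm tall, 80 g, hanging alone on the rail. Origin: middle of its straight spine. Axes as it hangs: z up, y along the rail (square to the flat S), x from the robot's side of the rail to the far side. The spine, 82 mm long, leans: up along it is -0.383 x + 0.924 z, so its top is nearer the robot. The S is point-symmetric about the origin.
- hook_tip (a point): Very end of the hook's lower tip, which goes through the hole; in hook's frame at x -20, z -40 mm. The lower bend is a half circle of 17 mm radius (wire centre) towards -x, then an 8 mm straight tip parallel to the spine, 34 mm from it centre to centre (26 mm clear). With the spine upright the tip points straight up and the hook's lowest wire is 33 mm below this point.
- hook_crown (a point): Top of the upper bend (same shape, its tip on the +x side of the rail), wire centre, 61.4 mm above hook; in place it lies 10.2 mm above the rail's axis. The rail's axis is 51.2 mm above hook and 19.5 mm from the spine, square to it. Off or on, slide the hook 30 mm or more along its spine: straight up, the spine would catch the rail.
- hook_seat (a point): Bottom of the lower bend, wire centre, 61.4 mm below hook as it hangs: where the hole of a hung board bears.
- board: Loose small beech paddle board lying flat on the carton, handle out over its edge: 200 mm long, blade 136 x 100, handle 38 wide, 10 thick, about 140 g. Handle along +x, z up. Origin: centre of the hole, on the underside. Hole 18 mm wide, right through, its centre 21 mm from the handle's square end (12 mm of wood between); the blade's far end is 179 mm from the hole.
- board_hole (a point): Centre of the hole in the loose board, at half thickness (5 mm above the underside). Axes as board.
- carton: Closed heavy carton, fixed: 200 (x) x 170 (y) x 85 mm high, origin at the centre of its underside. The board's handle sticks out over its +x side by about 50 to 75 mm; nothing is below the handle.
- rail: Display rail, fixed: level round steel tube 12 mm thick along its y, axis 335 mm above the bench, between blue 25 mm square posts 235 mm either side, 360 high. Origin: on the bench below the rail's middle; -x is the robot's side. Feet 12 mm high reach 70 mm in front, 130 behind; low bar behind. Three places: middle and 140 mm either side (within 10); bare hook, hung board and ladle have one each, in any order.
- rail_mid (a point): Middle of the rail, on its axis, 335 mm above the bench; axes as rail.
- hook2: A second, equal S-hook hanging on the rail with a board on it. Origin and axes as hook. Leave alone.
- board2: A second, equal board hanging on hook2, blade down, flat faces to front and back (100 mm wide along the rail). Origin: centre of the hole; z up, lower end 179 mm below. Leave alone.
- ladle: Steel ladle hanging on the rail by its own bent end, about 275 mm long, bowl 76 mm wide at the bottom, on the far side of the stem. Origin: on the rail's axis. Leave alone.
- pot: Lidded steel pot standing on the bench, 140 mm across (192 over its two side handles), 113 mm high to the top of its black knob. Origin: centre of the underside. Leave alone.
- cup: Open steel cup, 68 mm across, 75 mm high, standing on the bench beside the board's handle. Origin: centre of the underside. Leave alone.
There are look-alikes about, which are no part of the job. Leave any green look-alike of the board alone.

How it is judged (in metres and radians):
On the way, in this order (a step that is already met when the one before it is completed fails the run):
1. the bare S-hook is taken off the rail, in the gripper (distance of hook_crown from where it was at the start of the episode above 0.08 m and contact force between the fingers and hook above 1 N), for 0.1 s.
2. the held hook's lower tip stands up through the hole while the board still lies on the carton (z of hook_tip in the frame of board_hole between 0.007 and 0.03 m and x of hook_tip in the frame of board_hole between -0.009 and 0.009 m and y of hook_tip in the frame of board_hole between -0.009 and 0.009 m and angle between board's own z axis and vertical below 0.35 rad and contact force between the fingers and hook above 1 N), for 0.1 s.
3. the board hangs from the held hook, off the carton (distance between hook_seat and board_hole below 0.02 m and height (world z) of board_hole above 0.2 m and angle between board's own x axis and vertical below 0.5 rad and contact force between board and carton below 0.05 N and contact force between the fingers and hook above 1 N), for 0.1 s.
At the end, for the whole second after the job is handed in: Hook over the rail (within 12 mm) and within 35 mm of where it hung; the board hangs on its lower bend, upright within 0.25 rad, face within 0.45 rad of the rail, not swinging (under 0.12 m/s), touching no neighbour; hook2, ladle, pot and cup within 30 mm and board2 within 40 mm of their starts (x of hook_crown in the frame of rail_mid between -0.012 and 0.012 m and z of hook_crown in the frame of rail_mid between 0.005 and 0.016 m and distance of hook_crown from where it was at the start of the episode below 0.035 m and distance between hook_seat and board_hole below 0.015 m and angle between board's own x axis and vertical below 0.25 rad and angle between the z axis of board and the x axis of rail, either way round below 0.45 rad and linear speed of board below 0.12 m/s and angular speed of board below 1.2 rad/s and contact force between each of board, hook and hook2 below 0.1 N and contact force between each of board, hook and board2 below 0.1 N and contact force between each of board, hook and ladle below 0.1 N and distance of each of hook2, ladle, pot, cup from where it was at the start of the episode below 0.03 m and distance of board2 from where it was at the start of the episode below 0.04 m).
It fails at once if the gripper pushes or grips the loose board (over 3 N) (contact force between the fingers and board above 3 N).
It fails at once if the hung board or its hook is knocked more than 60 mm (distance of any of hook2, board2 from where it was at the start of the episode above 0.06 m).
It fails at once if the ladle is shifted more than 40 mm along or off the rail (distance of ladle from where it was at the start of the episode above 0.04 m).
It fails at once if the pot or the cup is shifted more than 30 mm or tipped over (distance of any of pot, cup from where it was at the start of the episode above 0.03 m or angle between cup's own z axis and vertical above 0.5 rad).
It fails at once if the loose board falls to the bench (height (world z) of board_hole below 0.05 m).
It also fails if it takes over 72 s, if anything falls off the work surface, if the arm or the gripper's body presses on something with over 40 N, if the wrist force passes 120 N, or if a joint passes its speed limit or range.

## Robot

A 6-joint arm with a two-finger parallel gripper is mounted at the origin on the work surface. World frame = base frame: x ahead of the robot, y to its left, z up, the work surface at z = 0. Lengths are in mm, angles in degrees, forces in N, time in s.
With the tool pointing down it reaches from about 350 to 975 mm from the base axis. Payload 4.9 kg.
Tool frame: the origin (TCP) lies between the finger pads; the fingertips stand 11 mm ahead of it and the grasp point (between the pads) lies 8 mm behind it; z points along the fingers, y is the direction in which the jaws open and shut (so a half turn about z gives the same grasp; the last joint's range is limited). The gripper opens to 85 mm and grips with 20 to 120 N. Pads are 22 mm wide; open, the fingers measure 114 mm over their backs; the gripper's body (76 mm by 85 mm) begins 54 mm behind the grasp point. The pads swing forward as they close: fully open they stand 13 mm farther back than shut.
Start: joints at [-72.88, 3.019, 92.412, -0, 84.569, -6.818], TCP at [253.587, -571.223, 242.304] pointing down, gripper open.
Joint ranges: [-172.51, 172.51], [-57.92, 126.97], [3.15, 148.05], [-58.71, 238.71], [5.1, 150.11], [-179.66, 179.66]. Speed limits (degrees/s): [147.25, 147.25, 180, 180, 180, 180].

## Interface

Orientations are given as [roll, pitch, yaw] about the fixed x, y, z axes, in that order (R = Rz(yaw) Ry(pitch) Rx(roll)).
In Python, from bench import arm gives the robot as it stands. The module is installed in compiled form; this text tells all that it offers.
- The arm moves only by the tool play_rows, never from a script. Its argument "deltas" is a list that holds one entry, the list of rows, each a list of 4 numbers: the shift along the tool's x, y, z in m, then the turn about the tool's z in degrees. A call has 1 to 5 rows; each row is the pose to reach, as a shift and turn from the pose commanded when the call began, along the tool's axes at that moment; what a row does not reach only later rows make up. A row lasts 1/8 s, in which the tool goes at most 62.5 mm and 10.7 degrees, less where a joint would pass 70% of its speed; a pose out of reach is approached as far as the arm can. A call with a gripper value outside its range is refused whole. "fingers" is the opening, from 0 (shut) to 1 (fully open), set as the call begins (left out, the last holds). The fingers move at their own pace and stop on an object; "squeeze" is the grip in N (left out, the last holds). Time passes only in rows, so rows that repeat a pose let the fingers close. It gives the time, the measured TCP pose, the force and the opening at its end, in the units of the state.
- arm.get_state(): the state, without advancing time (a new reading comes with each control period).
- arm.grab_frame(name): name is "scene" or "top" or "wrist"; returns (picture, depth): 480x640x3 uint8, blue, green, red; 480x640 float32, mm along the optical axis (not along the pixel's ray), 0 where there is no reading.
- arm.camera_info(name): a dict with "K" (3x3 intrinsics, pixels), "k1" (the pictures are not rectified: a ray, as slopes to the right and down, at radius r is drawn at 1 + k1 r^2 times it, then the intrinsics apply), "eye" and "orientation" of the camera in the world; the wrist camera has in their place "T_tool_cam" (4x4, takes a point from camera to tool coordinates, whose origin is the TCP and whose axes are the flange's). Camera axes: x right, y down, z forward; pixel columns grow to the right and rows downward; lengths in mm; the calibration is good to about 2 mm. A picture is of the moment at which its call begins: read the wrist's pose just before it. camera_info takes no time and is no camera call.
- arm.close_job(): hands the job in, once; it reports no verdict.
The state is a dict: "time_s": time; "qpos": joint angles; "dq": joint speeds; "joint_torque": joint torques, N m; "position": TCP position; "eef_rot": TCP orientation; "ft_force": force on the tool from outside, world axes, zero at the start; "moment": the same for the moment, N m; "width": finger opening in mm.
Only numpy, scipy, OpenCV 4.12 (cv2) and the standard library are available. Lean on these libraries where they do the work, as an engineer would, in place of code of your own. Each camera call takes 0.05 s, during which the arm holds its last target.

## Working session

There is one attempt and no reset: what is moved stays moved. The work goes in short steps, Python scripts to look and compute and a tool call to move; the robot and the scene stay as the last step left them, time stands still between calls to the robot, and variables do not carry over. Pictures are saved under pics/ and viewed, and the job is handed in when it is done.

Besides the shell and the picture viewer there is one more tool, called after "Emit:" as name(argument=value, ...), one argument or row to a line, values as JSON. play_rows: Moves the arm, as the interface text tells. Its arguments: {"type":"object","properties":{"deltas":{"type":"array","items":{"type":"array","items":{"type":"array","items":{"type":"number"}}}},"fingers":{"type":"number"},"squeeze":{"type":"number"}},"required":["deltas"]}

```bash
mkdir -p pics; python3 - <<'E'
from bench import arm
import cv2,numpy as np
print(arm.get_state())
for n in ["scene","top","wrist"]:
    i=arm.camera_info(n); print(n,i)
    p,d=arm.grab_frame(n); cv2.imwrite(f"pics/{n}0.png",p); np.save(f"{n}0.npy",d)
E
```

```text
{'time_s': 0.0, 'qpos': array([-7.28812947e+01,  3.05613775e+00,  9.24919009e+01,  3.53167929e-04,
        8.45689093e+01, -6.81650253e+00]), 'dq': array([-0.0059181 ,  0.1025022 , -0.00810021, -0.05231781,  0.00483411,
        0.02292796]), 'joint_torque': array([ 1.18053867e-03, -3.93687236e+01, -3.70169592e+01, -5.17092383e-05,
        7.06895051e-03, -7.07742664e-07]), 'position': array([ 253.4056272 , -570.66758313,  241.07712135]), 'eef_rot': array([-1.79883920e+02, -1.42295701e-02,  2.39351596e+01]), 'ft_force': array([-0.77525343,  0.02517508, -0.08236345]), 'moment': array([-0.00862154,  0.03268612,  0.02129095]), 'width': 85.61907310223924}
scene {'K': array([[517.87670043,   0.        , 316.67743738],
       [  0.        , 517.87670043, 243.47717089],
       [  0.        ,   0.        ,   1.        ]]), 'k1': 0.04352115096244723, 'eye': array([1113.37466934,  968.94681727, 1169.73471896]), 'orientation': array([-1.26891156e+02, -9.86767987e-02,  1.48115920e+02])}
top {'K': array([[504.78858506,   0.        , 325.30149413],
       [  0.        , 504.78858506, 243.17424833],
       [  0.        ,   0.        ,   1.        ]]), 'k1': -0.1377737641349644, 'eye': array([ 216.52435497,  -90.30394212, 1579.68515959]), 'orientation': array([-170.26222418,   -0.79252808,  -90.90675633])}
wrist {'K': array([[423.81740258,   0.        , 320.40269127],
       [  0.        , 423.81740258, 243.78061571],
       [  0.        ,   0.        ,   1.        ]]), 'k1': -0.05654824852899237, 'T_tool_cam': array([[-8.69776849e-04, -9.47928661e-01, -3.18481548e-01,
         8.25128389e+01],
       [ 9.99999618e-01, -8.50636872e-04, -1.99174633e-04,
         3.73886664e-01],
       [-8.21088045e-05, -3.18481600e-01,  9.47929040e-01,
        -1.32265366e+02],
       [ 0.00000000e+00,  0.00000000e+00,  0.00000000e+00,
         1.00000000e+00]])}
```

View pics/scene0.png

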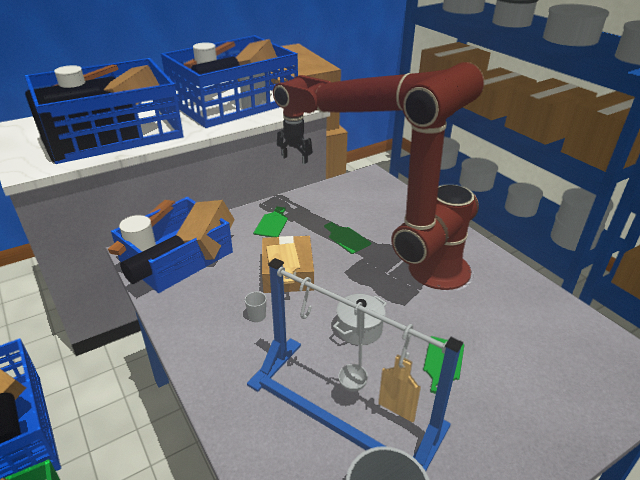

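View pics/top0.png

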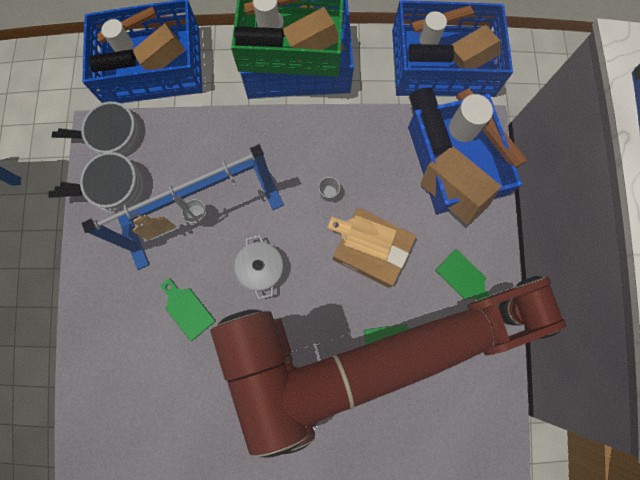

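View pics/wrist0.png

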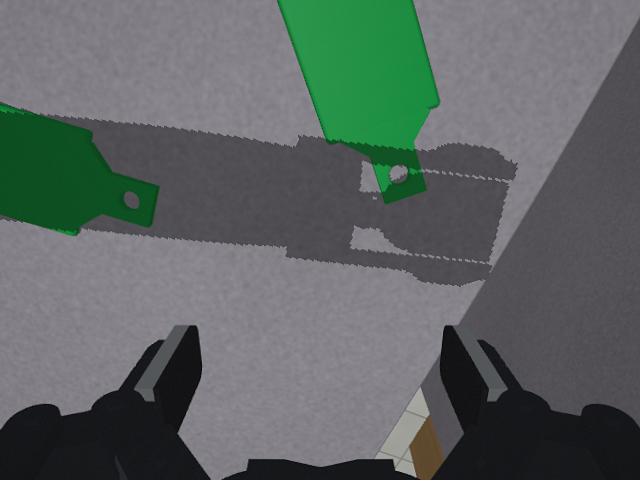

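```bash
cat > h.py <<'E'
import numpy as np,cv2
from scipy.spatial.transform import Rotation as R
from bench import arm
def campose(n,st=None):
    i=arm.camera_info(n)
    if n!="wrist":
        T=np.eye(4);T[:3,:3]=R.from_euler('xyz',i['orientation'],degrees=True).as_matrix();T[:3,3]=i['eye']
    else:
        W=np.eye(4);W[:3,:3]=R.from_euler('xyz',st['eef_rot'],degrees=True).as_matrix();W[:3,3]=st['position']
        T=W@i['T_tool_cam']
    return i,T
def rays(n,uv,st=None):
    i,T=campose(n,st)
    x=cv2.undistortPoints(np.float64(uv).reshape(-1,1,2),i['K'],np.array([i['k1'],0,0,0.]))[:,0]
    return np.c_[x,np.ones(len(x))]@T[:3,:3].T,T[:3,3]
def cloud(n,d,st=None):
    v,u=np.mgrid[:480,:640]
    r,e=rays(n,np.c_[u.ravel(),v.ravel()],st)
    P=e+r*d.reshape(-1,1)
    P[d.ravel()<=0]=np.nan
    return P.reshape(480,640,3)
def atz(n,uv,z,st=None):
    r,e=rays(n,uv,st); return e+r*((z-e[2])/r[:,2])[:,None]
def proj(n,P,st=None):
    i,T=campose(n,st); P=np.atleast_2d(np.float64(P))
    Q=(P-T[:3,3])@T[:3,:3]
    return cv2.projectPoints(Q,np.zeros(3),np.zeros(3),i['K'],np.array([i['k1'],0,0,0.]))[0][:,0]
E
python3 - <<'E'
from h import *
p=cv2.imread("pics/top0.png");d=np.load("top0.npy")
C=cloud("top",d); np.save("Ct.npy",C)
cv2.imwrite("pics/topz.png",cv2.resize(p[120:300,70:450],None,fx=2.1,fy=2.1,interpolation=cv2.INTER_CUBIC))
s=cv2.imread("pics/scene0.png")
cv2.imwrite("pics/scz.png",cv2.resize(s[190:400,220:480],None,fx=2.8,fy=2.8,interpolation=cv2.INTER_CUBIC))
for u,v in [(90,226),(258,151),(228,168),(182,189),(330,188),(258,265),(335,226),(370,240),(400,258),(300,300)]: print(u,v,C[v,u].round(1))
z=C[...,2]
m=(z>325)&(z<350)&(C[...,0]>300)&(C[...,0]<900)
pts=C[m]; print(len(pts),pts.min(0),pts.max(0))
E
```

```text
90 226 [478.2 485.6 357.6]
258 151 [665.1  56.8 362. ]
228 168 [630.3 137.3 334.6]
182 189 [665.7 341.6  25.1]
330 188 [ 666.2 -134.3    8.2]
258 265 [405.3  83.2 116.3]
335 226 [nan nan nan]
370 240 [ 479.3 -249.2   92.2]
400 258 [ 424.8 -339.2   82.4]
300 300 [308.6 -34.6  -2. ]
939 [465.26397622  46.88933452 325.36389673] [671.04729155 496.52273222 349.88306289]
```

View pics/topz.png

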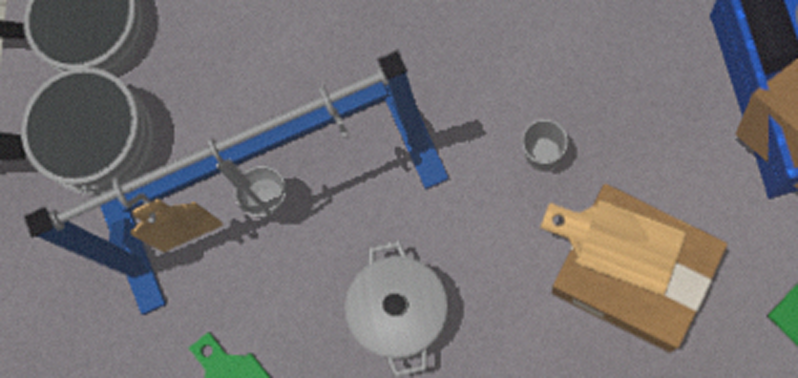

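View pics/scz.png

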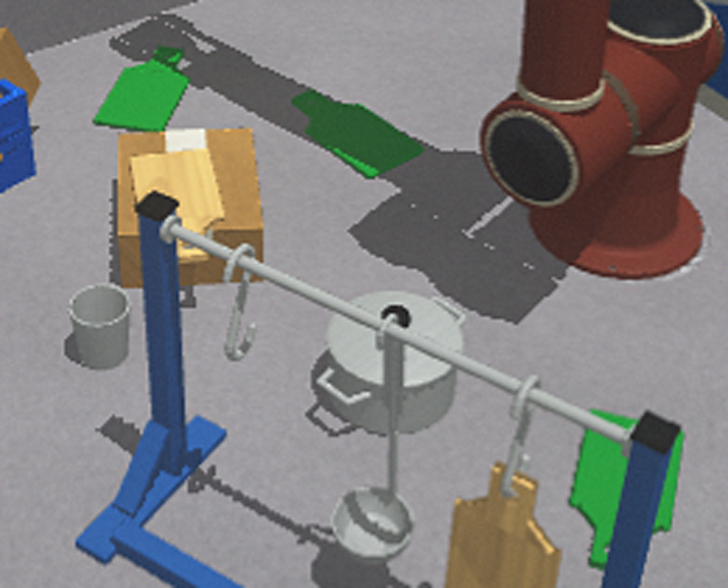

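```bash
python3 - <<'E'
from h import *
p=cv2.imread("pics/top0.png").astype(int);C=np.load("Ct.npy")
z=C[...,2]
# rail: pixels along line, gray, fit center line at z=335
A=np.array([90,226.]);B=np.array([258,151.])
g=p.sum(2);sat=p.max(2)-p.min(2)
cs=[]
for u in range(100,250):
    v0=A[1]+(u-A[0])*(B-A)[1]/(B-A)[0]
    vs=np.arange(int(v0)-8,int(v0)+9)
    m=(abs(z[vs,u]-335)<14)
    if m.sum()>=2: cs.append((u,vs[m].mean(),m.sum()))
cs=np.array(cs)
P=atz("top",cs[:,:2],338)
c=P[:,:2].mean(0)
for _ in range(5):
    c=P[:,:2].mean(0);U,S,V=np.linalg.svd(P[:,:2]-c);dv=V[0];n=np.array([-dv[1],dv[0]]);r=(P[:,:2]-c)@n
    P=P[abs(r)<max(3,2*r.std())]
if dv[1]<0: dv=-dv
print(len(P),c,dv,np.degrees(np.arctan2(-dv[0],dv[1])),r.std())
posts=atz("top",[[90,226],[258,151]],360);print(posts)
# protrusions: points above rail z>343
cc=posts[:,:2].mean(0);mid=c+dv*((cc-c)@dv);print("mid",mid)
n=np.array([dv[1],-dv[0]])
Q=C.reshape(-1,3);rel=Q[:,:2]-mid;a=rel@dv;b=rel@n
for lo in range(-220,221,10):
    m=(a>=lo)&(a<lo+10)&(abs(b)<60)&(Q[:,2]>230)&(Q[:,2]<355)
    if m.any(): print(lo,m.sum(),b[m].min().round(),b[m].max().round(),Q[m,2].max().round(),Q[m,2].min().round())
E
```

```text
131 [576.60731948 272.95852227] [-0.40156469  0.91583066] 23.676031544703335 0.8167647137407199
[[477.68016499 484.44533742 360.        ]
 [665.84647094  57.02753096 360.        ]]
mid [576.64341067 272.8762107 ]
-220 45 -14.0 12.0 355.0 231.0
-210 18 -5.0 7.0 345.0 333.0
-200 19 -6.0 6.0 345.0 333.0
-190 18 -6.0 4.0 343.0 336.0
-180 16 -5.0 5.0 350.0 336.0
-170 19 -7.0 4.0 347.0 336.0
-160 20 -7.0 6.0 344.0 335.0
-150 51 -22.0 18.0 352.0 230.0
-140 43 -22.0 15.0 352.0 230.0
-130 18 -6.0 5.0 348.0 334.0
-120 20 -6.0 6.0 347.0 332.0
-110 17 -5.0 5.0 347.0 333.0
-100 19 -6.0 6.0 348.0 335.0
-90 18 -5.0 6.0 344.0 334.0
-80 18 -7.0 5.0 346.0 336.0
-70 19 -5.0 4.0 346.0 334.0
-60 20 -6.0 8.0 344.0 336.0
-50 17 -5.0 6.0 346.0 333.0
-40 19 -5.0 7.0 346.0 331.0
-30 18 -6.0 6.0 346.0 338.0
-20 21 -6.0 6.0 344.0 331.0
-10 22 -18.0 5.0 345.0 275.0
0 84 -25.0 11.0 349.0 230.0
10 70 -23.0 9.0 349.0 233.0
20 14 -6.0 3.0 344.0 338.0
30 15 -6.0 6.0 345.0 333.0
40 15 -6.0 5.0 347.0 337.0
50 15 -6.0 4.0 345.0 334.0
60 15 -6.0 3.0 346.0 337.0
70 17 -5.0 4.0 343.0 332.0
80 14 -6.0 5.0 345.0 335.0
90 14 -5.0 3.0 345.0 332.0
100 15 -6.0 5.0 346.0 336.0
110 23 -5.0 5.0 344.0 231.0
120 30 -6.0 6.0 349.0 231.0
130 115 -21.0 19.0 353.0 231.0
140 38 -17.0 6.0 345.0 231.0
150 27 -6.0 6.0 345.0 238.0
160 19 -5.0 7.0 346.0 336.0
170 16 -6.0 6.0 346.0 338.0
180 18 -5.0 5.0 346.0 333.0
190 21 -6.0 7.0 345.0 335.0
200 16 -7.0 6.0 344.0 336.0
210 25 -12.0 10.0 347.0 331.0
220 136 -14.0 15.0 355.0 230.0
```

```bash
python3 - <<'E'
from h import *
C=np.load("Ct.npy")
print(atz("top",[[336.2,224.8]],95))
P=C.reshape(-1,3); m=(P[:,2]>60)&(P[:,2]<105)&(P[:,0]>350)&(P[:,0]<650)&(P[:,1]<-80)&(P[:,1]>-400)
print(P[m].min(0),P[m].max(0),np.median(P[m],0))
# cup
m=(P[:,2]>40)&(P[:,2]<90)&(P[:,0]>600)&(P[:,0]<750)&(P[:,1]<-80)&(P[:,1]>-200);print("cup",P[m].min(0),P[m].max(0))
m=(P[:,2]>60)&(P[:,2]<118)&(P[:,0]>300)&(P[:,0]<520)&(P[:,1]<200)&(P[:,1]>-30);print("pot",P[m].min(0),P[m].max(0))
W=R.from_euler('xyz',[180,0,23.935],degrees=True).as_matrix()
s=np.array([253.6,-571.2,242.3])
for t in ([505,-160,300],[596.6,127.7,440]): print((W.T@(np.array(t)-s)).round(1))
E
```

```text
[[ 526.55370491 -148.50744463   95.        ]]
[ 350.06465461 -387.74529083   60.44714328] [649.11694938 -98.37702128 104.75474885] [ 464.63184961 -255.79685866   88.61884601]
cup [ 616.33519026 -163.28149061   40.28634592] [683.92028467 -98.37702128  83.1596077 ]
pot [311.91133431  15.29516333  60.1597361 ] [504.99839598 160.34594987 117.64596361]
[ 396.6 -273.8  -57.7]
[ 597.  -499.6 -197.7]
```

Emit:
play_rows(
  deltas=[
    [[0.05, -0.035, -0.05, 0], [0.1, -0.07, -0.058, 0], [0.15, -0.105, -0.058, 0], [0.2, -0.14, -0.058, 0], [0.25, -0.175, -0.058, 0]],
  ],
)

```text
time_s: 0.78
position: [407.2, -315.4, 300.2]
eef_rot: [180.0, -0.0, 23.9]
ft_force: [0.4, 0.0, 0.1]
width: 85.7
```

Emit:
play_rows(
  deltas=[
    [[0.05, -0.034, 0, 0], [0.1, -0.068, 0, 0], [0.147, -0.1, 0, 0], [0.147, -0.1, 0, 0], [0.147, -0.1, 0, 0]],
  ],
)

```text
time_s: 1.4
position: [500.1, -166.3, 300.0]
eef_rot: [-180.0, 0.0, 24.0]
ft_force: [-0.4, -0.3, 1.1]
width: 85.4
```

```bash
python3 - <<'E'
from h import *
import pickle
st=arm.get_state();print(st['position'],st['eef_rot'],st['qpos'],st['time_s'])
p,d=arm.grab_frame("wrist");cv2.imwrite("pics/w1.png",p);np.save("w1.npy",d);pickle.dump(st,open("w1.pkl","wb"))
E
```

```text
[ 500.12176088 -166.33260171  299.96400933] [-1.79992275e+02  4.72919934e-02  2.39676091e+01] [-2.64731774e+01 -1.20857402e+01  1.01221056e+02 -3.15445785e-02
  9.09007593e+01  3.95587307e+01] 1.4
```

View pics/w1.png

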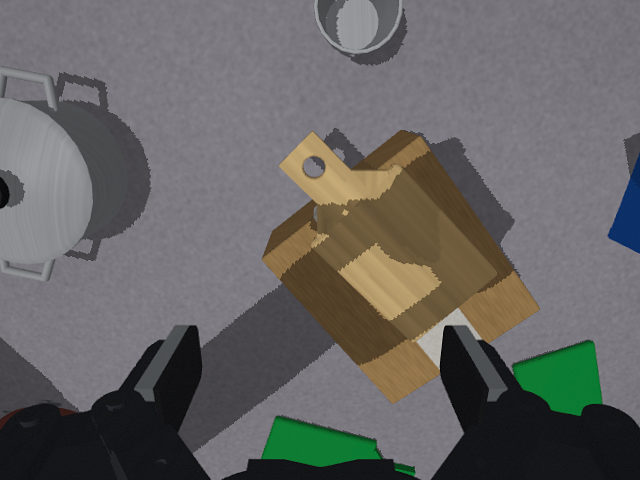

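```bash
python3 - <<'E'
from h import *
import pickle
st=pickle.load(open("w1.pkl","rb"));p=cv2.imread("pics/w1.png");d=np.load("w1.npy")
cv2.imwrite("pics/w1z.png",cv2.resize(p[115:245,260:420],None,fx=5,fy=4.6,interpolation=cv2.INTER_CUBIC))
C=cloud("wrist",d,st)
for u,v in [(300,155),(330,180),(350,200),(400,290),(400,380),(313,167)]: print(u,v,C[v,u].round(1))
E
```

```text
300 155 [ 533.  -134.6   96.8]
330 180 [ 524.4 -164.3   96.1]
350 200 [ 516.3 -185.6   97. ]
400 290 [ 461.  -260.2   94.6]
400 380 [ 372.4 -308.3   85.8]
313 167 [ 514.8 -151.9   -0.8]
```

View pics/w1z.png

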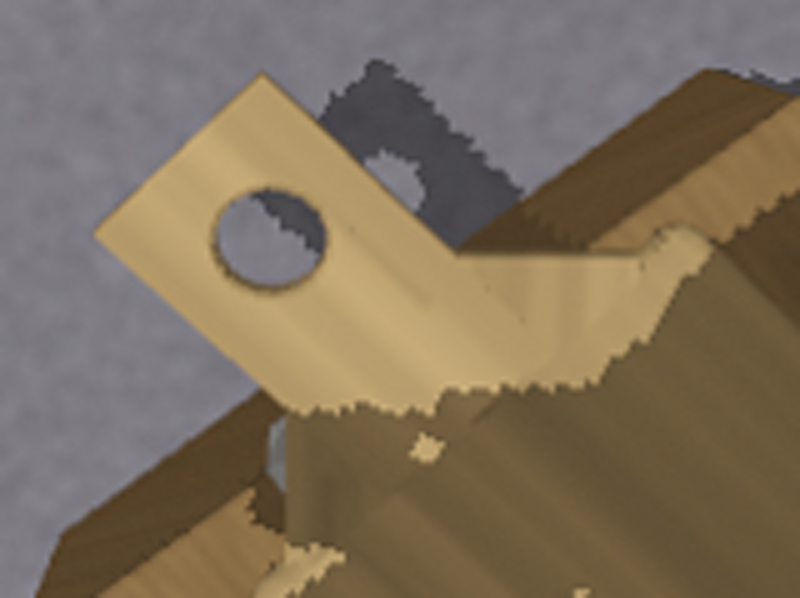

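```bash
python3 - <<'E'
from h import *
import pickle
st=pickle.load(open("w1.pkl","rb"))
q=atz("wrist",[[313.8,167.2],[312.4,130.7],[278.8,166.1],[351.4,169.3],[313,199.3]],95,st);print(q.round(1))
f=lambda a:np.degrees(np.arctan2(a[1],a[0]))
print(np.linalg.norm(q[1]-q[2]),f(q[1]-q[3]),f(q[2]-q[4]),f(q[2]-q[1])-90, np.linalg.norm((q[1]+q[2])/2-q[0]),f((q[1]+q[2])/2-q[0]))
E
```

```text
[[ 528.4 -148.4   95. ]
 [ 553.8 -136.1   95. ]
 [ 518.  -122.7   95. ]
 [ 539.  -176.4   95. ]
 [ 504.3 -158.2   95. ]]
38.23933475747113 69.82320673854812 69.00705468184562 69.45966369912423 20.43144774639999 68.51118469635378
```

Emit:
play_rows(
  deltas=[
    [[0.04, -0.045, -0.03, 0], [0.08, -0.09, -0.06, 0], [0.12, -0.135, -0.09, 0], [0.16, -0.18, -0.115, 0], [0.207, -0.23, -0.14, 0]],
  ],
)

```text
time_s: 2.08
position: [588.4, 103.4, 432.0]
eef_rot: [180.0, -0.1, 23.8]
ft_force: [0.3, 0.5, -0.0]
width: 85.5
```

Emit:
play_rows(
  deltas=[
    [[0, 0, 0, 0], [0, 0, 0, 0]],
  ],
)

```text
time_s: 2.33
position: [587.9, 102.2, 430.1]
eef_rot: [180.0, 0.1, 23.8]
ft_force: [-0.1, -0.7, -0.8]
width: 85.3
```

```bash
python3 - <<'E'
from h import *
import pickle
st=arm.get_state();print(st['position'],st['eef_rot'],st['qpos'],st['time_s'])
p,d=arm.grab_frame("wrist");cv2.imwrite("pics/w2.png",p);np.save("w2.npy",d);pickle.dump(st,open("w2.pkl","wb"))
E
```

```text
[587.89038509 102.16934338 430.06915072] [1.79987388e+02 6.20175253e-02 2.38363554e+01] [ 2.73118764e+00 -3.23164856e+00  8.10782422e+01 -3.48860090e-02
  1.02206720e+02  6.88874650e+01] 2.325
```

View pics/w2.png

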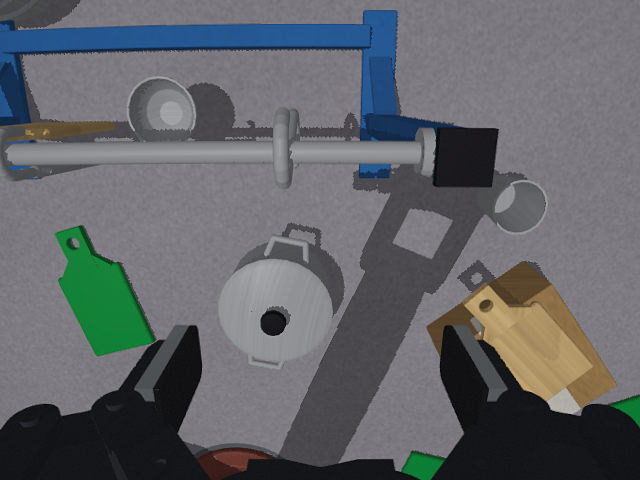

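```bash
python3 - <<'E'
from h import *
import pickle
st=pickle.load(open("w2.pkl","rb"));p=cv2.imread("pics/w2.png");d=np.load("w2.npy")
cv2.imwrite("pics/w2z.png",cv2.resize(p[95:200,230:350],None,fx=6,fy=5.7,interpolation=cv2.INTER_CUBIC))
C=cloud("wrist",d,st);z=C[...,2]
c=[]
for u in list(range(60,265))+list(range(300,400)):
    vs=np.arange(135,172); m=abs(z[vs,u]-337)<12
    if m.sum()>8: c.append((u,vs[m].mean()))
c=np.array(c);P=atz("wrist",c,336.5,st)[:,:2]
for _ in range(3):
    k=P.mean(0);V=np.linalg.svd(P-k)[2];dv=V[0];
    r=(P-k)@np.array([-dv[1],dv[0]]);P=P[abs(r)<2]
if dv[1]<0:dv=-dv
n=np.array([dv[1],-dv[0]])
print(len(P),k,dv,np.degrees(np.arctan2(-dv[0],dv[1])),r.std(), "n.k",n@k)
print("tophook z med rail",np.nanmedian(z[140:165,100:250].max(0)))
Q=C[95:200,255:320].reshape(-1,3);a=(Q[:,:2]-k)@dv;b=(Q[:,:2]-k)@n
m=(Q[:,2]>342)&(Q[:,2]<360);print("crown",m.sum(),Q[m].mean(0),a[m].min(),a[m].max(),b[m].min(),b[m].max(), k+dv*a[m].mean())
m=(Q[:,2]>180)&(abs(b)>9)
for lo in range(260,355,8):
    mm=m&(Q[:,2]>=lo)&(Q[:,2]<lo+8)
    for s in (-1,1):
        mk=mm&(b*s>0)
        if mk.any(): print(lo,s,mk.sum(),a[mk].mean().round(1),b[mk].mean().round(1),Q[mk][:,:2].mean(0).round(1))
print("handle post px",p[300,470])
E
```

```text
305 [619.96228072 172.24738063] [-0.40178355  0.91573467] 23.68972413575377 0.1350585413685153 n.k 636.9271164552252
tophook z med rail 342.47776424517315
crown 1042 [633.57269355 143.28365336 346.17818319] -50.81202678445664 -17.924829124600585 -16.02769184768309 15.941679620655156 [632.8159508  142.95162837]
260 1 43 -32.7 11.9 [644.  147.1]
268 1 20 -32.1 9.8 [641.9 146.8]
300 -1 1 -35.2 -10.4 [624.6 135.8]
308 -1 13 -34.5 -9.9 [624.7 136.6]
316 -1 30 -34.5 -12.2 [622.7 135.8]
324 -1 13 -34.9 -15.9 [619.5 133.9]
324 1 45 -31.8 21.1 [652.1 151.6]
332 -1 55 -32.1 -17.3 [617.1 135.9]
332 1 139 -31.8 18.2 [649.5 150.4]
340 -1 178 -31.7 -12.4 [621.3 138.3]
340 1 239 -31.5 12.7 [644.3 148.5]
348 -1 1 -30.6 -9.3 [623.8 140.5]
348 1 1 -30.7 10.0 [641.4 148.2]
handle post px [105 154 179]
```

View pics/w2z.png

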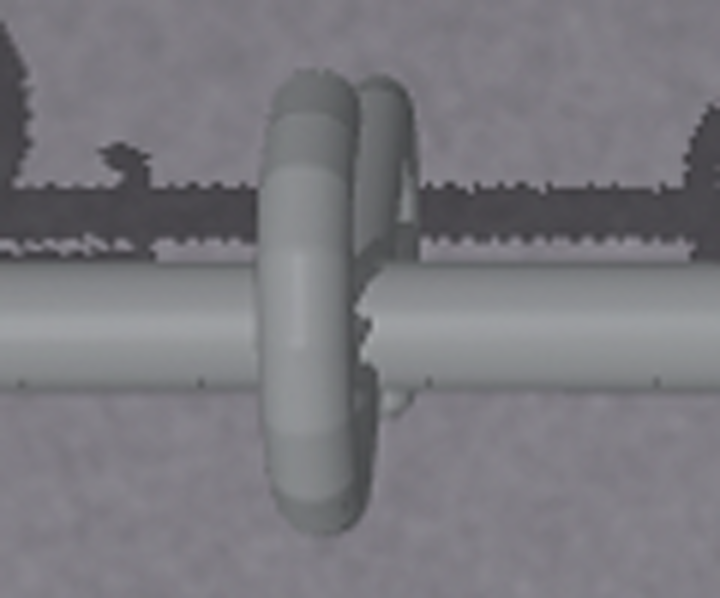

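Emit:
play_rows(
  deltas=[
    [[0.0366, -0.0196, 0.02, 0], [0.0366, -0.0196, 0.05, 0], [0.0366, -0.0196, 0.08, 0], [0.0366, -0.0196, 0.1, 0], [0.0366, -0.0196, 0.108, 0]],
  ],
  fingers=1,
)

```text
time_s: 3.0
position: [612.8, 135.1, 320.8]
eef_rot: [-180.0, 0.1, 23.8]
ft_force: [-1.4, -0.4, 0.2]
width: 85.3
```

```bash
python3 - <<'E'
from h import *
import pickle
st=arm.get_state();print(st['position'],st['eef_rot'],st['qpos'],st['time_s'],st['ft_force'])
p,d=arm.grab_frame("wrist");cv2.imwrite("pics/w3.png",p);np.save("w3.npy",d);pickle.dump(st,open("w3.pkl","wb"))
E
```

```text
[612.78715761 135.09494383 320.7553719 ] [-1.79957406e+02  1.38372902e-01  2.38330118e+01] [ 5.64280017e+00  1.47690112e+00  8.65836208e+01 -2.73242395e-03
  9.20842326e+01  7.18097439e+01] 3.0 [-1.39102469 -0.39256107  0.19290094]
```

View pics/w3.png

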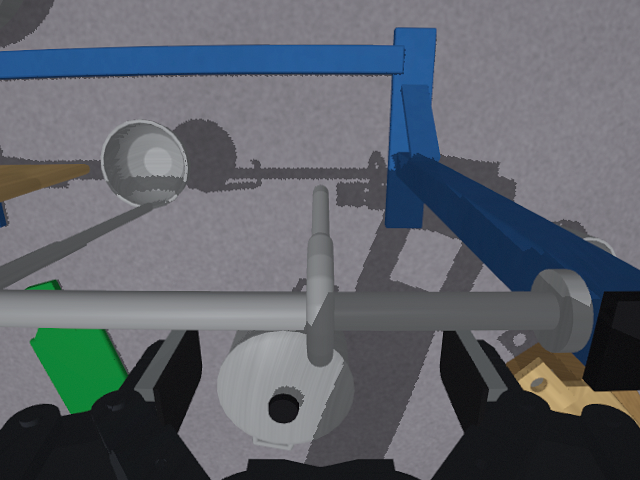

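Emit:
play_rows(
  deltas=[
    [[0, 0, 0, 0], [0, 0, 0, 0], [0, 0, 0, 0], [0, 0, 0, 0], [0, 0, 0, 0]],
  ],
  fingers=0,
  squeeze=80,
)

```text
time_s: 3.68
position: [613.5, 136.5, 323.2]
eef_rot: [180.0, -0.0, 24.0]
ft_force: [-0.9, -0.7, 1.2]
width: 6.2
```

Emit:
play_rows(
  deltas=[
    [[0, 0, 0, 0], [0, 0, 0, 0]],
  ],
)

```text
time_s: 3.92
position: [613.5, 136.5, 323.1]
eef_rot: [-180.0, -0.0, 23.9]
ft_force: [0.0, -0.3, 2.3]
width: 5.7
```

```bash
python3 - <<'E'
from h import *
import pickle
st=arm.get_state();print(st['position'],st['eef_rot'],st['qpos'],st['time_s'],st['ft_force'],st['width'])
p,d=arm.grab_frame("wrist");cv2.imwrite("pics/w4.png",p);np.save("w4.npy",d);pickle.dump(st,open("w4.pkl","wb"))
E
```

```text
[613.46838724 136.52676473 323.11317465] [-1.79999191e+02 -4.61960946e-02  2.39446772e+01] [5.75977413e+00 1.45073307e+00 8.63897787e+01 1.51962516e-02
 9.21158519e+01 7.18156635e+01] 3.925 [ 0.0226144  -0.31647922  2.26461706] 5.739961187178399
```

View pics/w4.png

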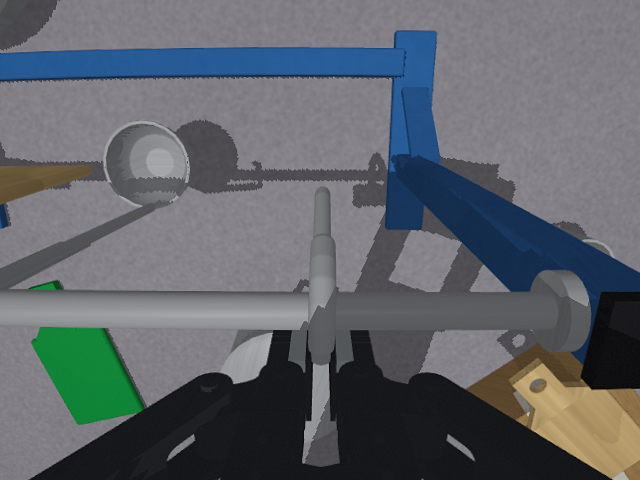

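Emit:
play_rows(
  deltas=[
    [[-0.0038, 0, -0.0092, 0], [-0.0096, 0, -0.0231, 0], [-0.0153, 0, -0.037, 0], [-0.021, 0, -0.0508, 0], [-0.0268, 0, -0.0647, 0]],
  ],
)

```text
time_s: 4.6
position: [588.5, 125.3, 388.7]
eef_rot: [180.0, -0.0, 23.9]
ft_force: [-0.0, -0.2, -0.9]
width: 5.7
```

```bash
python3 - <<'E'
from h import *
import pickle
st=arm.get_state();print(st['position'],st['eef_rot'],st['qpos'],st['time_s'],st['ft_force'],st['width'])
p,d=arm.grab_frame("wrist");cv2.imwrite("pics/w5.png",p);np.save("w5.npy",d);pickle.dump(st,open("w5.pkl","wb"))
p,d=arm.grab_frame("scene");cv2.imwrite("pics/s5.png",cv2.resize(p[190:400,220:480],None,fx=2.8,fy=2.8,interpolation=cv2.INTER_CUBIC))
E
```

```text
[588.51256766 125.2813267  388.72153309] [ 1.79982641e+02 -4.16739377e-02  2.39322001e+01] [ 4.93530081e+00 -2.74608071e+00  8.44492484e+01 -2.87770611e-03
  9.82517775e+01  7.10026929e+01] 4.6 [-0.03036291 -0.23454909 -0.91733098] 5.730667821028078
```

View pics/w5.png

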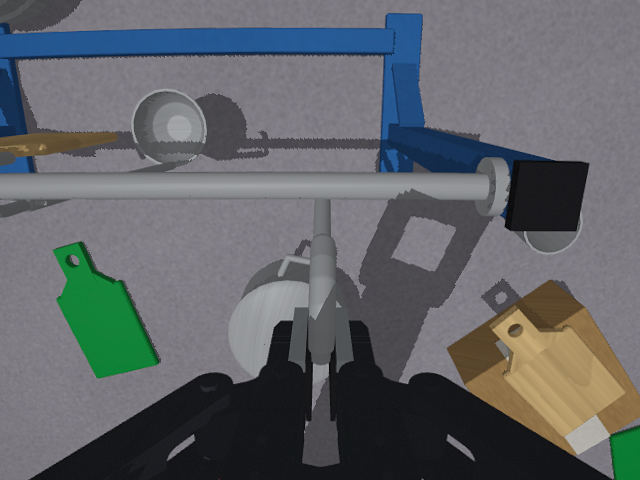

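View pics/s5.png

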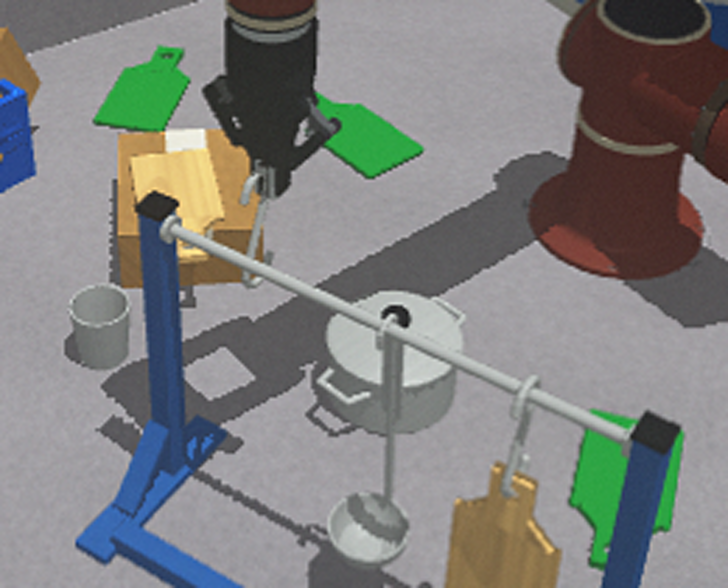

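Emit:
play_rows(
  deltas=[
    [[-0.03, 0.035, 0, 0], [-0.057, 0.08, 0.01, -5], [-0.085, 0.125, 0.03, -14], [-0.11, 0.17, 0.045, -23], [-0.127, 0.212, 0.06, -32]],
  ],
)

```text
time_s: 5.32
position: [558.2, -121.5, 326.5]
eef_rot: [-180.0, 0.0, 56.2]
ft_force: [-0.8, -0.1, -0.3]
width: 5.8
```

```bash
cat >> h.py <<'E'
def todelta(t,yaw):
    st=arm.get_state();W=R.from_euler('xyz',st['eef_rot'],degrees=True).as_matrix()
    print("t",st['time_s'],"pos",st['position'].round(2),"rot",st['eef_rot'].round(2),"w",round(st['width'],2),"F",st['ft_force'].round(2))
    dy=-(yaw-st['eef_rot'][2])
    print("delta",(W.T@(np.array(t)-st['position'])).round(2),"turn",round(dy,2))
E
python3 - <<'E'
from h import *
todelta([552.9,-168.4,300],69.3)
E
```

```text
t 5.325 pos [ 558.21 -121.49  326.48] rot [-179.99    0.     56.2 ] w 5.79 F [-0.85 -0.14 -0.33]
delta [-41.94  21.68  26.48] turn -13.1
```

Emit:
play_rows(
  deltas=[
    [[-0.02, 0.01, 0.01, -6], [-0.042, 0.0217, 0.0265, -13.1], [-0.042, 0.0217, 0.0265, -13.1], [-0.042, 0.0217, 0.0265, -13.1]],
  ],
)

```text
time_s: 5.82
position: [553.4, -166.3, 301.0]
eef_rot: [180.0, -0.0, 69.0]
ft_force: [-0.4, -0.2, 0.2]
width: 6.0
```

```bash
python3 - <<'E'
from h import *
import pickle
st=arm.get_state();print(st['position'],st['eef_rot'],st['qpos'],st['time_s'])
p,d=arm.grab_frame("wrist");cv2.imwrite("pics/w6.png",p);np.save("w6.npy",d);pickle.dump(st,open("w6.pkl","wb"))
p,d=arm.grab_frame("scene");cv2.imwrite("pics/s6.png",p)
E
```

```text
[ 553.40589611 -166.26600984  301.04013926] [ 1.79998172e+02 -2.93631364e-02  6.89733779e+01] [-2.41138653e+01 -5.01065634e+00  9.47787276e+01  2.94192101e-02
  9.02316848e+01 -3.08712373e+00] 5.825
```

View pics/w6.png

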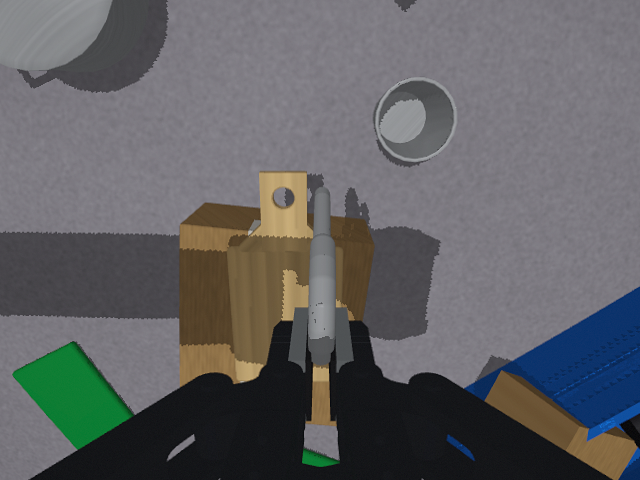

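View pics/s6.png

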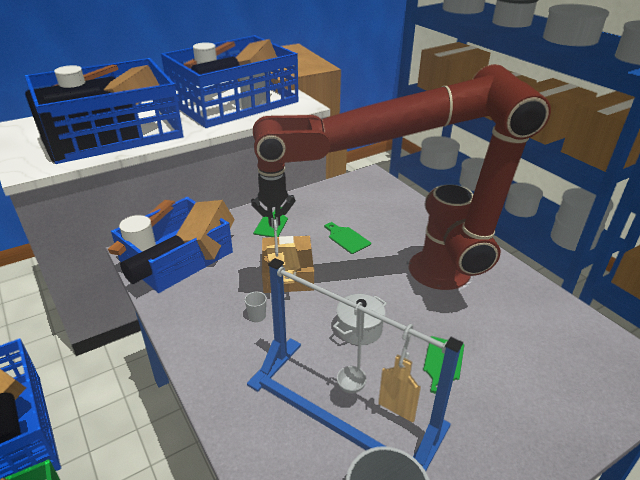

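```bash
python3 - <<'E'
from h import *
import pickle
st=pickle.load(open("w6.pkl","rb"));p=cv2.imread("pics/w6.png");d=np.load("w6.npy")
cv2.imwrite("pics/w6z.png",cv2.resize(p[160:245,245:345],None,fx=7,fy=7,interpolation=cv2.INTER_CUBIC))
W=R.from_euler('xyz',st['eef_rot'],degrees=True).as_matrix()
def hk(x,z): # hook frame -> world, tool coords (x+20.3, 0, -(z-... ))
    return st['position']+W@np.array([x+20.3,0,39.3-z])
import math
pts={'tip':(-20,-40),'seat':(0,-61.4),'spbot':(15.7,-37.9),'botext':(17,-44.4),'uptip':(20,40),'uptipbase':(15.7,50.9),'upext':(17,44.4),'crown':(0,61.4),'sptop':(-15.7,37.9)}
for k,v in pts.items(): print(k,proj("wrist",hk(*v),st).round(1))
E
```

```text
tip [[319.3 262.7]]
seat [[319.3 216.2]]
spbot [[319.2 198. ]]
botext [[319.2 192.8]]
uptip [[318.6 236.8]]
uptipbase [[318.5 261.1]]
upext [[318.6 249.9]]
crown [[318.5 323.8]]
sptop [[318.9 330. ]]
```

View pics/w6z.png

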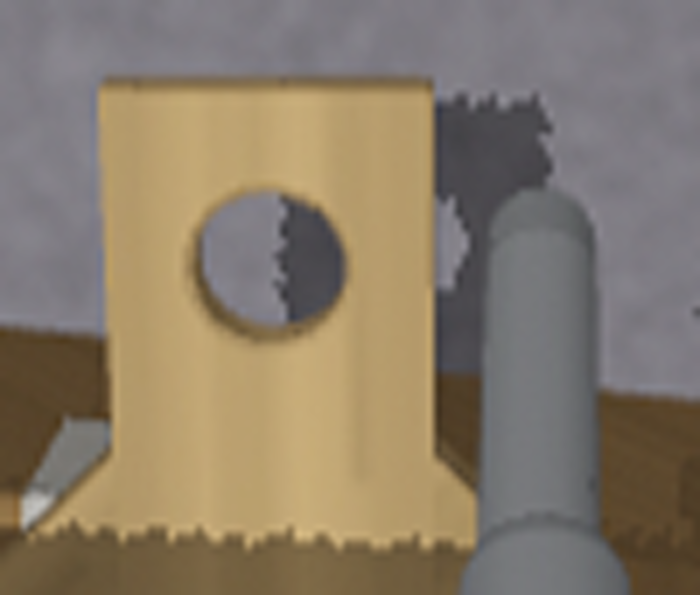

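```bash
python3 - <<'E'
from h import *
import pickle
st=pickle.load(open("w6.pkl","rb"))
W=R.from_euler('xyz',st['eef_rot'],degrees=True).as_matrix()
zsp=st['position'][2]-39.3-42
q=atz("wrist",[[322.4,192.8]],zsp,st)[0];print("spine bottom in tool",(W.T@(q-st['position'])).round(2))
h=atz("wrist",[[283.6,197.6]],95,st)[0];print("hole",h.round(1),(W.T@(h-st['position'])).round(2))
c=atz("wrist",np.array([[100,84],[433,82],[111,450],[436,450]])/7+[245,160],95,st)
f=lambda a:np.degrees(np.arctan2(a[1],a[0]))
print(c.round(1),f(c[0]-c[2]),f(c[1]-c[3]),f(c[0]-c[1])-90,np.linalg.norm(c[0]-c[1]))
E
```

```text
spine bottom in tool [37.82  1.64 81.32]
hole [ 529.  -148.2   95. ] [  8.03 -29.28 206.04]
[[ 518.9 -121.9   95. ]
 [ 554.4 -135.4   95. ]
 [ 502.7 -162.2   95. ]
 [ 538.7 -176.1   95. ]] 68.11454054366843 68.82943347562698 69.16556602308333 38.01715831678865
```

Emit:
play_rows(
  deltas=[
    [[0.035, -0.016, 0.02, 0], [0.0675, -0.0316, 0.05, 0], [0.0675, -0.0316, 0.095, 0], [0.0675, -0.0316, 0.135, 0], [0.0675, -0.0316, 0.1467, 0]],
  ],
)

```text
time_s: 6.55
position: [546.5, -91.0, 151.7]
eef_rot: [-179.8, 0.0, 69.1]
ft_force: [0.0, 0.2, -0.7]
width: 6.1
```

```bash
python3 - <<'E'
from h import *
import pickle
st=arm.get_state()
p,d=arm.grab_frame("wrist");cv2.imwrite("pics/w7.png",p);np.save("w7.npy",d);pickle.dump(st,open("w7.pkl","wb"))
hole=np.array([526.8,-147.2]);y=np.radians(68.95);x=np.array([np.cos(y),np.sin(y)])
t=hole+x*(7.1-0.5)
todelta([*t,154.3],68.95)
p,d=arm.grab_frame("scene");cv2.imwrite("pics/s7.png",cv2.resize(p[180:360,190:390],None,fx=3.6,fy=3.3,interpolation=cv2.INTER_CUBIC))
E
```

```text
t 6.6 pos [546.71 -91.36 151.68] rot [-1.7978e+02  1.0000e-02  6.9070e+01] w 5.91 F [ 0.31 -0.16 -2.44]
delta [-52.67   1.35  -2.62] turn 0.12
```

View pics/w7.png

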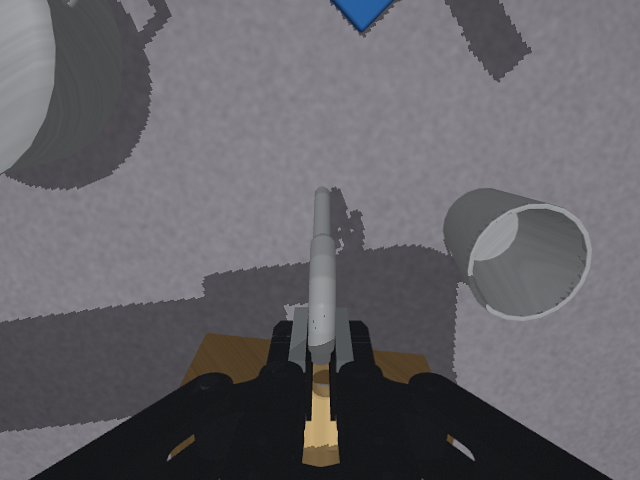

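View pics/s7.png

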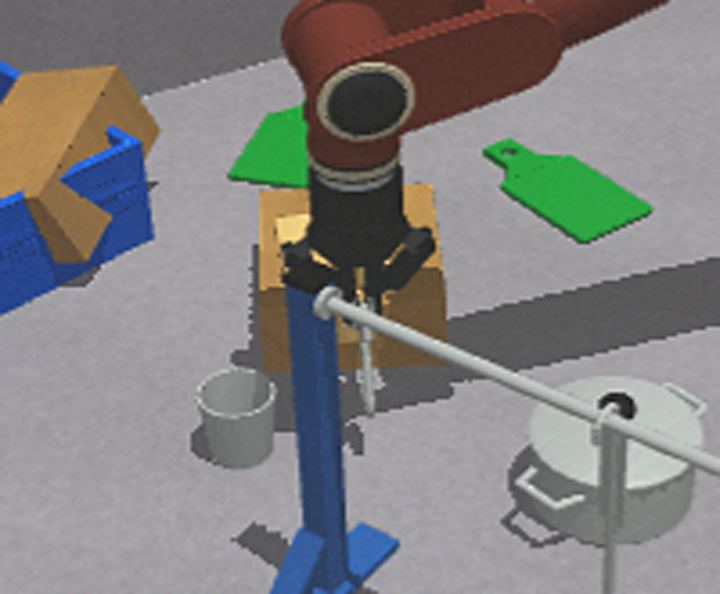

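```bash
python3 - <<'E'
from h import *
p=cv2.imread("pics/w7.png")
cv2.imwrite("pics/w7z.png",cv2.resize(p[300:480,270:370],None,fx=5,fy=3.3,interpolation=cv2.INTER_CUBIC))
hole=np.array([526.8,-147.2]);y=np.radians(68.95);x=np.array([np.cos(y),np.sin(y)])
t=hole+x*(7.1-0.5)
todelta([*t,154.3],68.95)
st=arm.get_state();print(proj("wrist",[526.8,-147.2,95],st),proj("wrist",[529,-148.2,95],st))
E
```

```text
t 6.65 pos [547.61 -91.82 153.64] rot [-179.91    0.     69.06] w 5.77 F [ 0.7   0.52 -1.7 ]
delta [-52.56   0.37  -0.66] turn 0.11
[[320.26711088 380.02572109]] [[324.76355933 380.25444936]]
```

View pics/w7z.png

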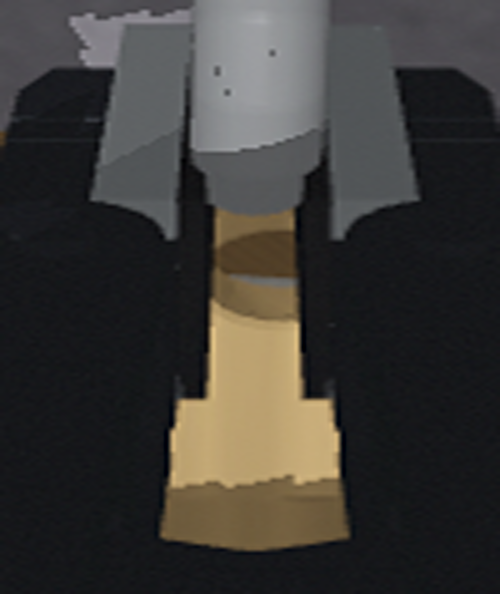

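Emit:
play_rows(
  deltas=[
    [[-0.015, 0, 0, 0], [-0.033, 0, 0, 0], [-0.048, 0, 0, 0], [-0.0526, 0, 0, 0], [-0.0526, 0, 0, 0]],
  ],
)

```text
time_s: 7.28
position: [528.9, -142.1, 154.3]
eef_rot: [180.0, -0.0, 69.0]
ft_force: [-0.3, -0.0, -0.8]
width: 5.6
```

```bash
python3 - <<'E'
from h import *
import pickle
hole=np.array([526.8,-147.2]);y=np.radians(68.95);x=np.array([np.cos(y),np.sin(y)])
p,d=arm.grab_frame("wrist");cv2.imwrite("pics/w8.png",p)
p,d=arm.grab_frame("scene");cv2.imwrite("pics/s8.png",cv2.resize(p[220:310,240:330],None,fx=6.6,fy=6.6,interpolation=cv2.INTER_CUBIC))
todelta([*(hole+x*(-3.5-0.5)),179.8],68.95)
E
```

```text
t 7.375 pos [ 529.05 -141.4   154.07] rot [-1.7999e+02 -1.0000e-02  6.9040e+01] w 5.74 F [ 1.19  0.52 -0.79]
delta [-10.21  -0.03 -25.74] turn 0.09
```

View pics/w8.png

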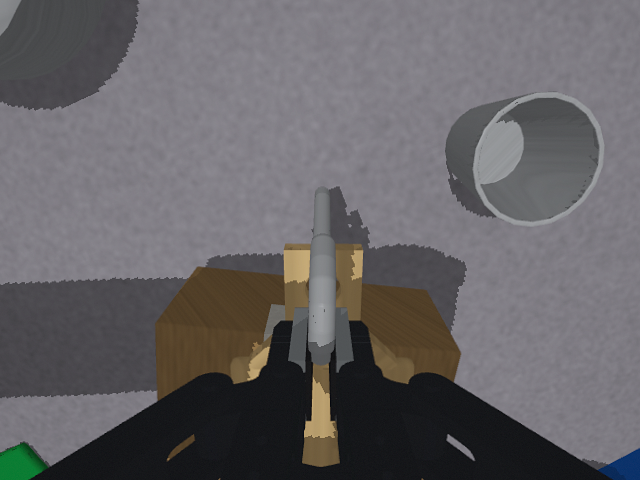

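View pics/s8.png

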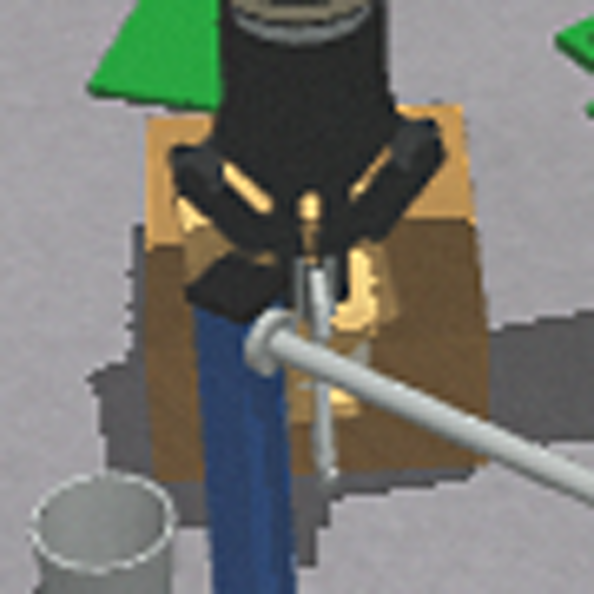

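Emit:
play_rows(
  deltas=[
    [[-0.0021, 0, -0.005, 0], [-0.0042, 0, -0.01, 0], [-0.0063, 0, -0.015, 0], [-0.0084, 0, -0.02, 0], [-0.0104, 0, -0.0255, 0]],
  ],
)

```text
time_s: 8.0
position: [525.3, -151.4, 180.0]
eef_rot: [180.0, 0.0, 69.0]
ft_force: [0.9, -0.1, -1.7]
width: 6.1
```

Emit:
play_rows(
  deltas=[
    [[0, 0, 0, 0], [0, 0, 0, 0]],
  ],
)

```text
time_s: 8.25
position: [525.3, -151.2, 179.5]
eef_rot: [-180.0, -0.0, 69.0]
ft_force: [0.5, -0.2, -1.4]
width: 5.3
```

```bash
python3 - <<'E'
from h import *
p,d=arm.grab_frame("wrist");cv2.imwrite("pics/w9.png",p);np.save("w9.npy",d)
p,d=arm.grab_frame("top");cv2.imwrite("pics/t9.png",cv2.resize(p[180:310,290:440],None,fx=5,fy=4.5,interpolation=cv2.INTER_CUBIC))
todelta([526.8,-147.2,180],68.95)
E
```

```text
t 8.35 pos [ 525.21 -151.12  179.33] rot [-1.7997e+02 -1.0000e-02  6.9040e+01] w 5.69 F [ 0.58  0.13 -0.96]
delta [ 4.22  0.08 -0.67] turn 0.09
```

View pics/w9.png

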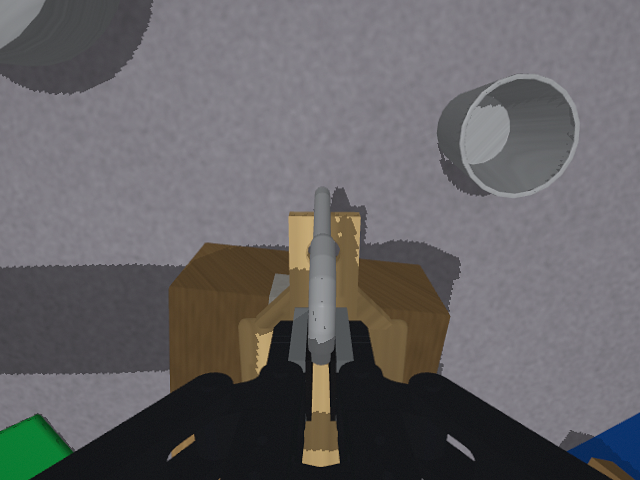

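View pics/t9.png

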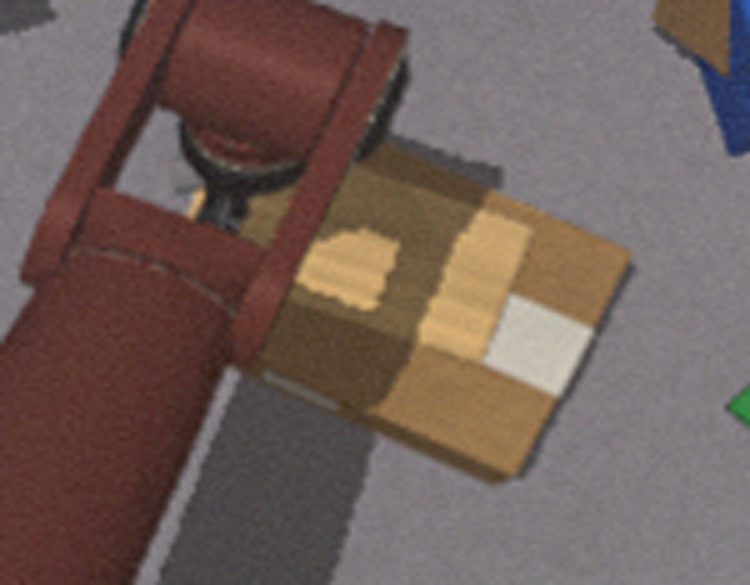

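```bash
python3 - <<'E'
from h import *
st=arm.get_state();d=np.load("w9.npy");C=cloud("wrist",d,st)
for u,v in [(297,220),(297,240),(297,260),(352,222),(352,240),(352,260),(280,320),(380,310)]: print(u,v,C[v,u].round(1))
p=cv2.imread("pics/w9.png")
cv2.imwrite("pics/w9z.png",cv2.resize(p[170:290,270:380],None,fx=6.6,fy=5,interpolation=cv2.INTER_CUBIC))
print(proj("wrist",[526.8,-147.2,95],st))
E
```

```text
297 220 [ 522.3 -125.7   95.1]
297 240 [ 518.1 -136.1   95.2]
297 260 [ 513.9 -146.5   95.7]
352 222 [ 549.1 -136.9   96.3]
352 240 [ 545.7 -146.7   95. ]
352 260 [ 541.8 -157.5   95.1]
280 320 [ 491.  -177.1   95.8]
380 310 [ 546.3 -194.7   90. ]
[[319.55121631 252.65568334]]
```

View pics/w9z.png

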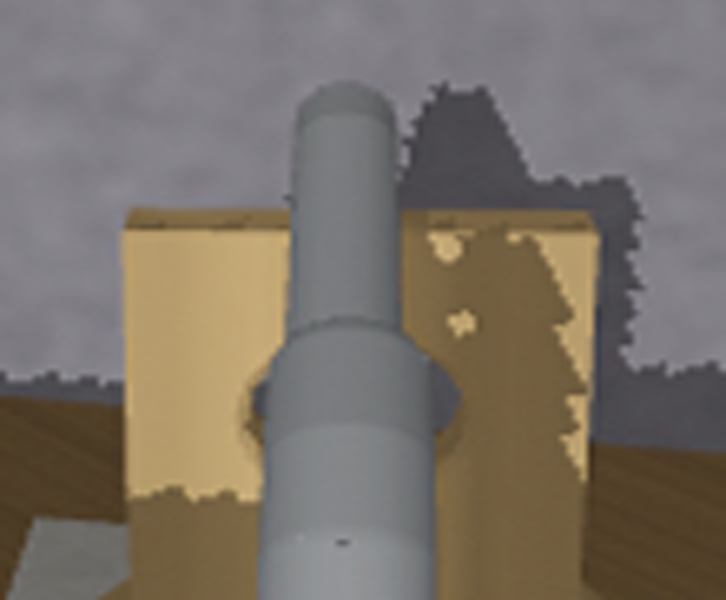

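Emit:
play_rows(
  deltas=[
    [[-0.0005, 0, -0.0015, 0], [-0.0005, 0, -0.0015, 0], [-0.002, 0, -0.008, 0], [-0.006, 0, -0.018, 0], [-0.01, 0, -0.03, 0]],
  ],
)

```text
time_s: 8.98
position: [521.8, -160.9, 210.6]
eef_rot: [180.0, -0.0, 69.0]
ft_force: [-0.1, 0.2, -1.2]
width: 5.7
```

```bash
python3 - <<'E'
from h import *
p,d=arm.grab_frame("wrist");cv2.imwrite("pics/w10.png",p)
p,d=arm.grab_frame("scene");cv2.imwrite("pics/s10.png",cv2.resize(p[180:330,220:370],None,fx=4,fy=4,interpolation=cv2.INTER_CUBIC))
todelta([526.8,-147.2,180],68.95)
E
```

```text
t 9.075 pos [ 522.75 -161.63  212.4 ] rot [1.7975e+02 4.0000e-02 6.9000e+01] w 5.54 F [ 0.63 -0.4  -1.27]
delta [14.94 -1.53 32.38] turn 0.05
```

View pics/w10.png

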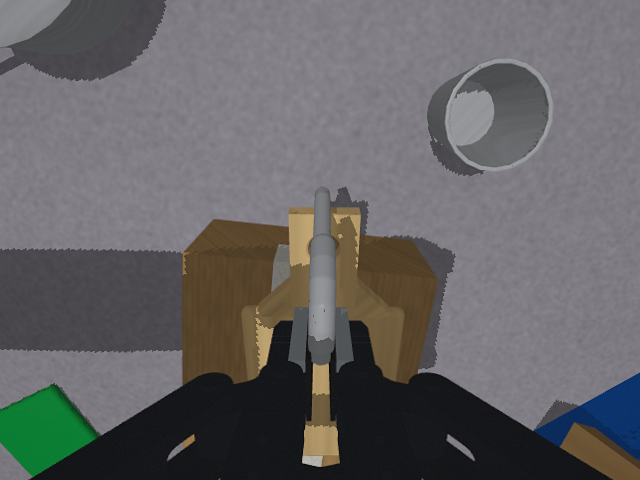

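View pics/s10.png

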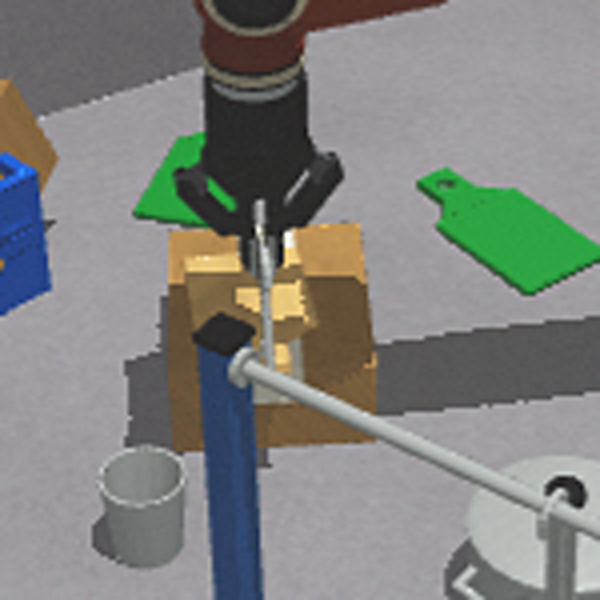

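Emit:
play_rows(
  deltas=[
    [[-0.005, 0, -0.014, 0], [-0.011, 0, -0.03, 0], [-0.017, 0, -0.046, 0], [-0.023, 0, -0.062, 0], [-0.029, 0, -0.078, 0]],
  ],
)

```text
time_s: 9.7
position: [511.3, -188.2, 288.9]
eef_rot: [180.0, 0.0, 69.0]
ft_force: [0.2, -0.5, -1.7]
width: 6.0
```

Emit:
play_rows(
  deltas=[
    [[-0.006, 0, -0.015, 0], [-0.012, 0, -0.028, 0], [-0.018, 0, -0.04, 0], [-0.022, 0, -0.05, 0], [-0.026, 0, -0.06, 0]],
  ],
)

```text
time_s: 10.32
position: [502.0, -212.1, 348.0]
eef_rot: [-180.0, -0.0, 69.0]
ft_force: [-0.2, -0.5, -1.9]
width: 6.0
```

```bash
python3 - <<'E'
from h import *
p,d=arm.grab_frame("wrist");cv2.imwrite("pics/w11.png",p)
p,d=arm.grab_frame("scene");cv2.imwrite("pics/s11.png",cv2.resize(p[130:330,200:400],None,fx=3,fy=3,interpolation=cv2.INTER_CUBIC))
todelta([526.8,-147.2,180],68.95)
E
```

```text
t 10.425 pos [ 502.4  -212.4   349.16] rot [1.7988e+02 1.0000e-02 6.9020e+01] w 5.8 F [-0.02  0.4  -0.54]
delta [ 69.66  -0.93 169.14] turn 0.07
```

View pics/w11.png

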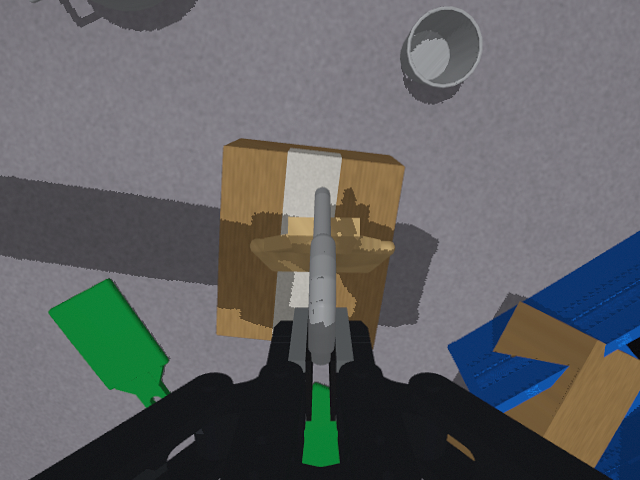

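View pics/s11.png

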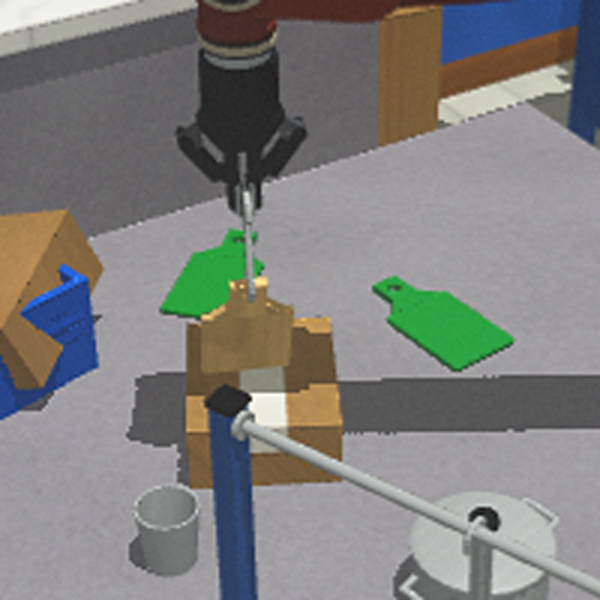

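Emit:
play_rows(
  deltas=[
    [[-0.001, 0, -0.008, 0], [-0.002, 0, -0.02, 0], [-0.002, 0, -0.034, 0], [-0.002, 0, -0.048, 0], [-0.002, 0, -0.06, 0]],
  ],
)

```text
time_s: 11.05
position: [501.5, -213.8, 409.1]
eef_rot: [179.9, 0.0, 69.0]
ft_force: [-0.1, -0.3, -3.0]
width: 6.1
```

Emit:
play_rows(
  deltas=[
    [[0, 0, -0.01, 0], [0, 0, -0.02, 0], [0, 0, -0.03, 0], [0, 0, -0.04, 0], [0, 0, -0.05, 0]],
  ],
)

```text
time_s: 11.68
position: [501.4, -213.7, 458.2]
eef_rot: [-180.0, -0.0, 69.0]
ft_force: [0.6, -0.2, -2.0]
width: 6.0
```

```bash
python3 - <<'E'
from h import *
p,d=arm.grab_frame("wrist");cv2.imwrite("pics/w12.png",p)
p,d=arm.grab_frame("scene");cv2.imwrite("pics/s12.png",cv2.resize(p[70:330,170:430],None,fx=2.3,fy=2.3,interpolation=cv2.INTER_CUBIC))
todelta([526.8,-147.2,180],68.95);print(arm.get_state()['qpos'])
E
```

```text
t 11.775 pos [ 501.61 -213.95  459.38] rot [1.7986e+02 3.0000e-02 6.9040e+01] w 6.13 F [ 0.52  0.18 -0.91]
delta [ 71.5   -1.03 279.34] turn 0.09
[-3.09168769e+01 -9.96531261e+00  8.45455122e+01 -6.55136403e-03
  1.05278465e+02 -9.95624439e+00]
```

View pics/w12.png

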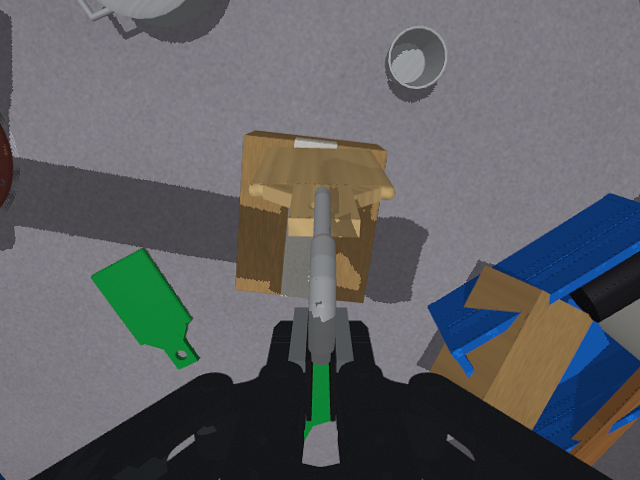

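View pics/s12.png

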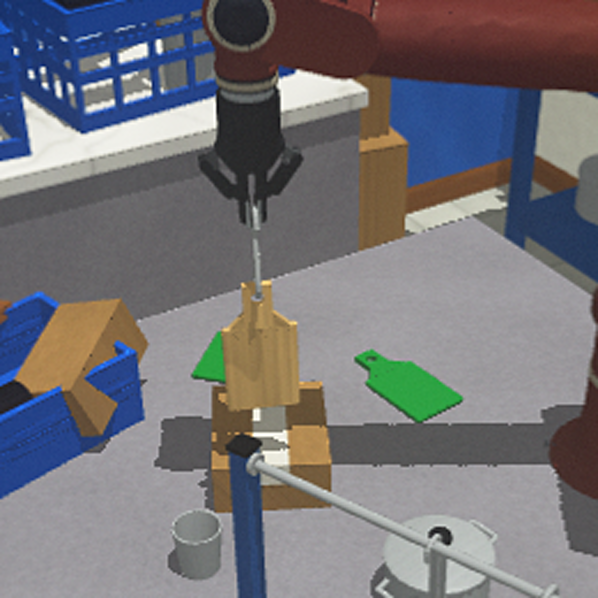

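Emit:
play_rows(
  deltas=[
    [[0.006, -0.001, 0, 0], [0.018, -0.003, 0, 1], [0.036, -0.0065, 0, 3], [0.056, -0.01, 0, 6], [0.078, -0.014, 0, 9]],
  ],
)

```text
time_s: 12.4
position: [516.2, -135.0, 456.8]
eef_rot: [-179.9, -0.0, 59.9]
ft_force: [-0.8, -0.1, -1.7]
width: 5.7
```

```bash
python3 - <<'E'
from h import *
todelta([564.5,114.7,455],23.95)
E
```

```text
t 12.4 pos [ 516.17 -134.95  456.77] rot [-179.92   -0.     59.94] w 5.75 F [-0.78 -0.13 -1.7 ]
delta [240.28 -83.23   1.89] turn 35.99
```

Emit:
play_rows(
  deltas=[
    [[0.02, -0.007, 0, 4], [0.041, -0.014, 0, 8], [0.062, -0.0215, 0, 12], [0.083, -0.029, 0, 16], [0.104, -0.036, 0, 20]],
  ],
)

```text
time_s: 13.02
position: [536.8, -26.7, 456.9]
eef_rot: [-179.9, 0.0, 39.9]
ft_force: [0.8, -0.2, -2.3]
width: 5.8
```

```bash
python3 - <<'E'
from h import *
todelta([564.5,114.7,455],23.95)
E
```

```text
t 13.025 pos [536.8  -26.7  456.85] rot [-1.7993e+02  4.0000e-02  3.9930e+01] w 5.81 F [ 0.83 -0.22 -2.28]
delta [112.   -90.66   1.87] turn 15.98
```

Emit:
play_rows(
  deltas=[
    [[0.016, -0.013, 0, 4], [0.032, -0.026, 0, 8], [0.048, -0.039, 0, 11], [0.063, -0.051, 0, 14], [0.077, -0.0625, 0, 16]],
  ],
)

```text
time_s: 13.65
position: [555.5, 70.6, 456.7]
eef_rot: [-179.9, 0.1, 24.0]
ft_force: [0.3, -0.3, -2.1]
width: 6.1
```

```bash
python3 - <<'E'
from h import *
todelta([564.5,114.7,455],23.95)
E
```

```text
t 13.65 pos [555.48  70.61 456.72] rot [-1.7995e+02  8.0000e-02  2.3990e+01] w 6.05 F [ 0.26 -0.31 -2.08]
delta [ 26.17 -36.61   1.72] turn 0.04
```

Emit:
play_rows(
  deltas=[
    [[0.009, -0.0125, 0, 0], [0.016, -0.0225, 0, 0], [0.0215, -0.03, 0.001, 0], [0.025, -0.035, 0.0017, 0], [0.0262, -0.0366, 0.0017, 0]],
  ],
)

```text
time_s: 14.28
position: [564.8, 113.8, 455.7]
eef_rot: [-180.0, 0.0, 24.0]
ft_force: [0.3, -0.4, -2.2]
width: 5.9
```

Emit:
play_rows(
  deltas=[
    [[0, 0, 0, 0], [0, 0, 0, 0], [0, 0, 0, 0], [0, 0, 0, 0], [0, 0, 0, 0]],
  ],
)

```text
time_s: 14.9
position: [564.7, 113.5, 455.9]
eef_rot: [180.0, -0.0, 24.0]
ft_force: [0.4, 0.6, -2.1]
width: 5.5
```

```bash
python3 - <<'E'
from h import *
import pickle
st=arm.get_state()
p,d=arm.grab_frame("wrist");cv2.imwrite("pics/w13.png",p);np.save("w13.npy",d);pickle.dump(st,open("w13.pkl","wb"))
p,d=arm.grab_frame("scene");cv2.imwrite("pics/s13.png",cv2.resize(p[100:400,200:460],None,fx=2,fy=2,interpolation=cv2.INTER_CUBIC))
todelta([613.5,136.5,323.1],23.95);print(arm.get_state()['qpos'])
E
```

```text
t 15.0 pos [564.73 113.58 455.93] rot [-180.      0.     24.04] w 6.23 F [-0.84  0.28 -2.28]
delta [ 53.89  -1.07 132.83] turn 0.09
[ 3.97018723e+00 -5.78535137e+00  8.10854454e+01  5.38831167e-04
  1.04701144e+02  6.99347481e+01]
```

View pics/w13.png

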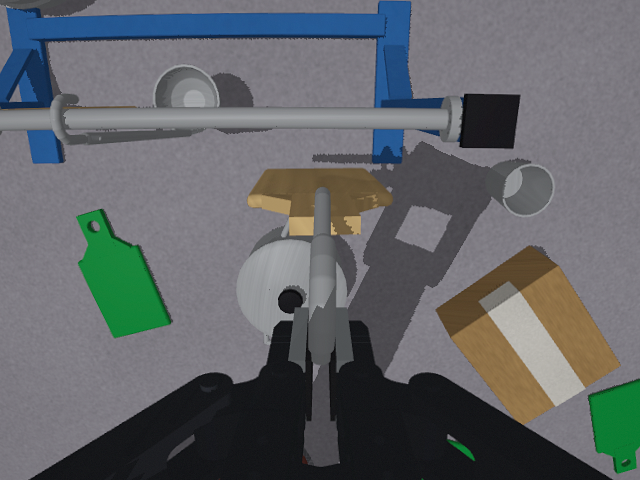

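View pics/s13.png

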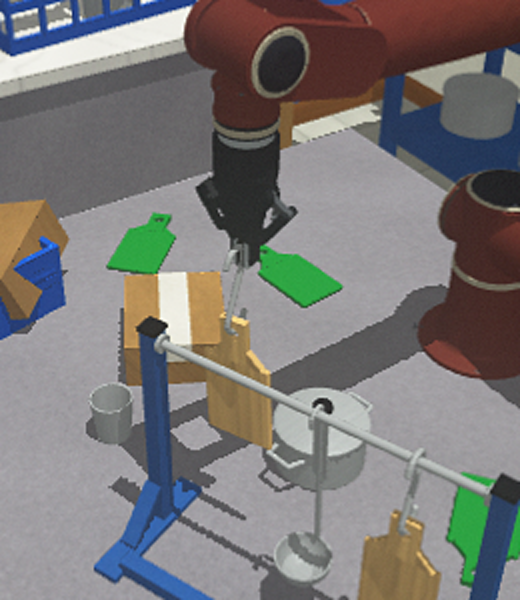

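Emit:
play_rows(
  deltas=[
    [[0.003, -0.0003, 0.008, 0], [0.008, -0.0005, 0.02, 0], [0.0135, -0.001, 0.034, 0], [0.0195, -0.001, 0.048, 0], [0.025, -0.001, 0.062, 0]],
  ],
)

```text
time_s: 15.62
position: [587.4, 124.9, 392.3]
eef_rot: [-180.0, 0.1, 24.0]
ft_force: [0.2, 0.0, -1.6]
width: 6.1
```

Emit:
play_rows(
  deltas=[
    [[0.0045, 0, 0.011, 0], [0.0078, 0, 0.0195, 0], [0.0098, 0, 0.0245, 0], [0.0098, 0, 0.0245, 0], [0.0098, 0, 0.0245, 0]],
  ],
)

```text
time_s: 16.25
position: [596.2, 128.7, 370.1]
eef_rot: [180.0, -0.1, 24.0]
ft_force: [-0.4, -0.5, -1.4]
width: 6.1
```

```bash
python3 - <<'E'
from h import *
import pickle
st=arm.get_state()
p,d=arm.grab_frame("wrist");cv2.imwrite("pics/w14.png",p);np.save("w14.npy",d);pickle.dump(st,open("w14.pkl","wb"))
p,d=arm.grab_frame("scene");cv2.imwrite("pics/s14.png",cv2.resize(p[100:400,200:460],None,fx=2,fy=2,interpolation=cv2.INTER_CUBIC))
todelta([613.5,136.5,323.1],23.95);print(arm.get_state()['qpos'])
E
```

```text
t 16.35 pos [596.21 128.69 370.17] rot [ 1.7998e+02 -6.0000e-02  2.4040e+01] w 5.96 F [ 0.07  0.72 -1.48]
delta [18.92 -0.1  47.09] turn 0.09
[ 5.19381700e+00 -1.57589193e+00  8.50322942e+01 -1.47826018e-03
  9.64786909e+01  7.11547986e+01]
```

View pics/w14.png

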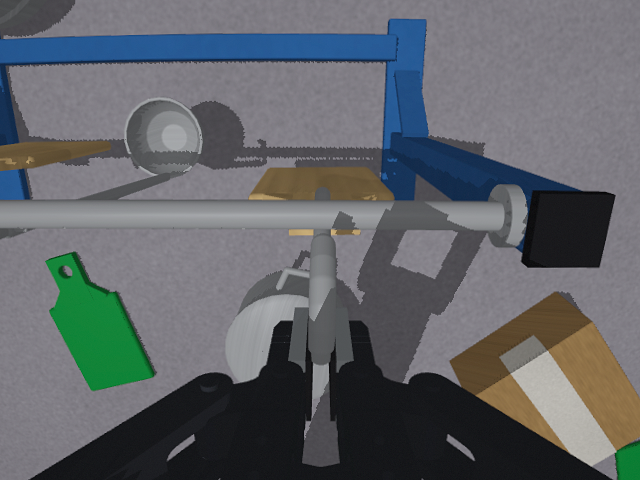

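View pics/s14.png

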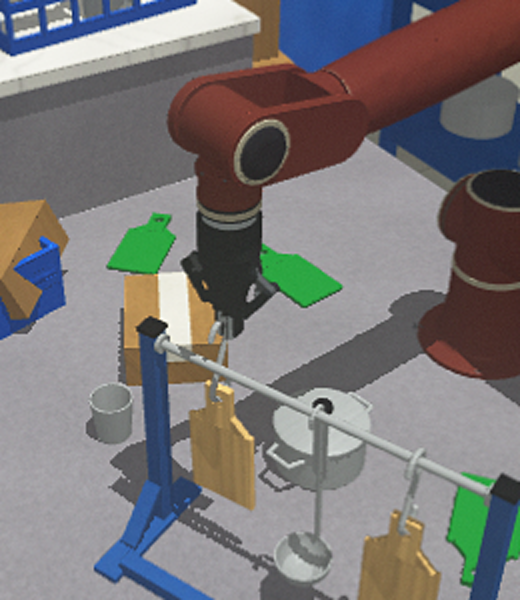

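Emit:
play_rows(
  deltas=[
    [[0.0035, 0, 0.0085, 0], [0.0075, 0, 0.0185, 0], [0.0115, 0, 0.0285, 0], [0.0155, 0, 0.0385, 0], [0.0187, 0, 0.0465, 0]],
  ],
)

```text
time_s: 16.98
position: [613.0, 136.3, 322.5]
eef_rot: [-180.0, 0.1, 24.0]
ft_force: [-10.4, -3.1, 19.4]
width: 6.0
```

Emit:
play_rows(
  deltas=[
    [[0, 0, 0, 0], [0, 0, 0, 0], [0, 0, 0, 0], [0, 0, 0, 0], [0, 0, 0, 0]],
  ],
)

```text
time_s: 17.6
position: [613.4, 136.3, 323.2]
eef_rot: [180.0, -0.0, 24.0]
ft_force: [0.9, 0.8, 1.3]
width: 5.7
```

```bash
python3 - <<'E'
from h import *
import pickle
st=arm.get_state()
p,d=arm.grab_frame("wrist");cv2.imwrite("pics/w15.png",p);np.save("w15.npy",d);pickle.dump(st,open("w15.pkl","wb"))
p,d=arm.grab_frame("scene");cv2.imwrite("pics/s15.png",cv2.resize(p[200:400,220:480],None,fx=2.8,fy=2.8,interpolation=cv2.INTER_CUBIC))
todelta([613.5,136.5,323.1],23.95)
E
```

```text
t 17.7 pos [613.32 136.34 323.16] rot [ 1.7999e+02 -3.0000e-02  2.4040e+01] w 5.64 F [ 1.25 -0.12  0.23]
delta [ 0.23 -0.08  0.06] turn 0.09
```

View pics/w15.png

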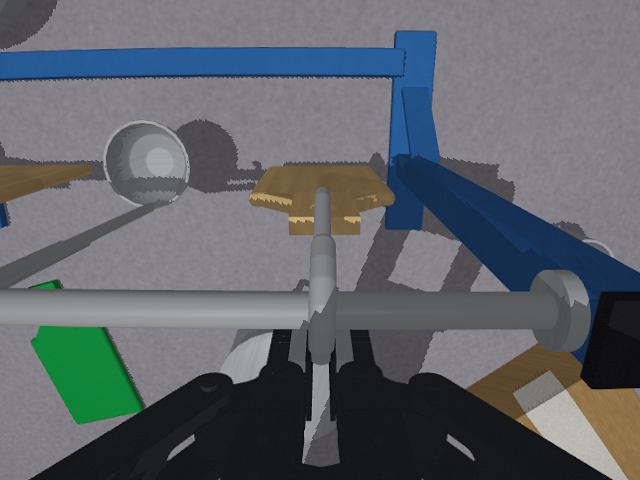

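View pics/s15.png

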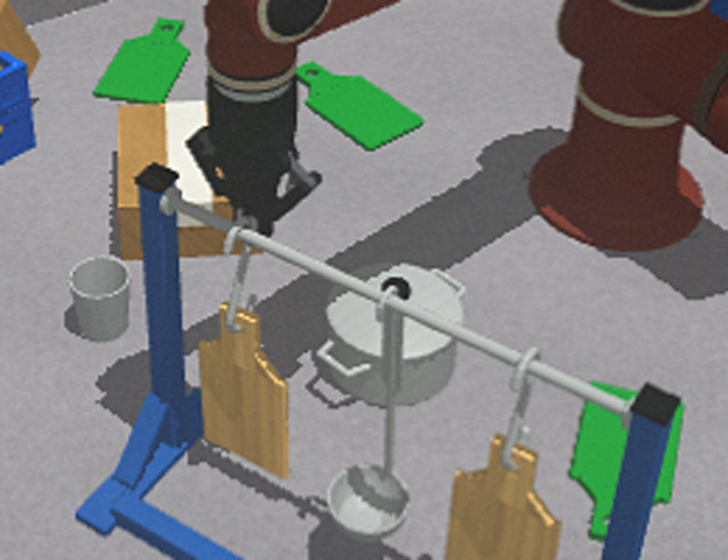

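Emit:
play_rows(
  deltas=[
    [[0, 0, 0, 0], [0, 0, 0, 0], [0, 0, 0, 0], [0, 0, 0, 0], [0, 0, 0, 0]],
  ],
)

```text
time_s: 18.32
position: [613.3, 136.4, 323.1]
eef_rot: [180.0, -0.0, 24.0]
ft_force: [1.8, 1.0, 1.6]
width: 5.7
```

Emit:
play_rows(
  deltas=[
    [[0, 0, 0, 0], [0, 0, 0, 0], [0, 0, 0, 0], [0, 0, 0, 0], [0, 0, 0, 0]],
  ],
)

```text
time_s: 18.95
position: [613.3, 136.3, 323.1]
eef_rot: [180.0, -0.0, 24.0]
ft_force: [2.0, 1.6, 1.8]
width: 5.7
```

Emit:
play_rows(
  deltas=[
    [[0, 0, 0, 0], [0, 0, 0, 0], [0, 0, 0, 0], [0, 0, 0, 0], [0, 0, 0, 0]],
  ],
  fingers=1,
)

```text
time_s: 19.58
position: [613.2, 136.3, 322.9]
eef_rot: [-180.0, 0.0, 24.0]
ft_force: [0.4, 1.0, -0.2]
width: 85.2
```

Emit:
play_rows(
  deltas=[
    [[-0.002, 0, -0.01, 0], [-0.005, 0, -0.03, 0], [-0.01, 0, -0.06, 0], [-0.02, 0, -0.09, 0], [-0.03, 0, -0.11, 0]],
  ],
)

```text
time_s: 20.2
position: [585.6, 123.9, 436.8]
eef_rot: [179.9, -0.2, 24.0]
ft_force: [-0.1, -0.3, 0.3]
width: 85.2
```

```bash
python3 - <<'E'
from h import *
import pickle
st=arm.get_state()
p,d=arm.grab_frame("wrist");cv2.imwrite("pics/w16.png",p);np.save("w16.npy",d);pickle.dump(st,open("w16.pkl","wb"))
p,d=arm.grab_frame("scene");cv2.imwrite("pics/s16.png",cv2.resize(p[200:400,220:480],None,fx=2.8,fy=2.8,interpolation=cv2.INTER_CUBIC))
todelta([613.5,136.5,323.1],23.95)
E
```

```text
t 20.3 pos [585.84 123.88 437.86] rot [179.86  -0.39  24.02] w 85.51 F [-0.62 -0.58 -0.16]
delta [ 29.61  -0.54 114.96] turn 0.07
```

View pics/w16.png

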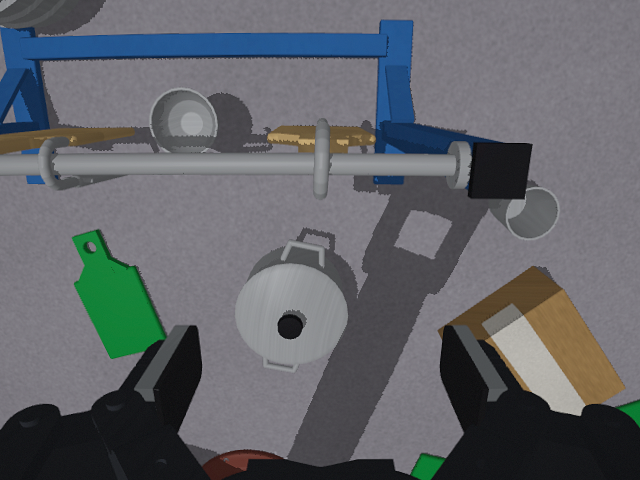

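View pics/s16.png

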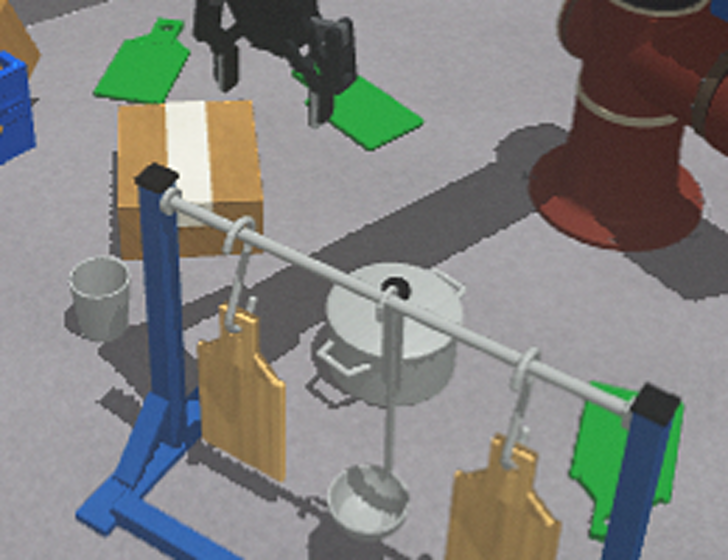

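Emit:
play_rows(
  deltas=[
    [[0, 0, 0, 0], [0, 0, 0, 0], [0, 0, 0, 0], [0, 0, 0, 0], [0, 0, 0, 0]],
  ],
)

```text
time_s: 20.92
position: [585.8, 124.1, 432.6]
eef_rot: [-180.0, 0.0, 24.0]
ft_force: [0.4, 0.3, 1.3]
width: 85.4
```

Emit:
play_rows(
  deltas=[
    [[0, 0, 0, 0], [0, 0, 0, 0], [0, 0, 0, 0], [0, 0, 0, 0], [0, 0, 0, 0]],
  ],
)

```text
time_s: 21.55
position: [585.8, 124.1, 433.0]
eef_rot: [-180.0, -0.0, 24.0]
ft_force: [-0.1, 0.6, 0.3]
width: 85.0
```

Emit:
play_rows(
  deltas=[
    [[0, 0, 0, 0], [0, 0, 0, 0], [0, 0, 0, 0], [0, 0, 0, 0], [0, 0, 0, 0]],
  ],
)

```text
time_s: 22.18
position: [585.8, 124.1, 432.9]
eef_rot: [180.0, -0.0, 24.0]
ft_force: [-0.6, -0.6, -0.5]
width: 85.5
```

```bash
python3 - <<'E'
from h import *
k=np.array([619.962,172.247]);dv=np.array([-.40178,.91573]);n=np.array([dv[1],-dv[0]])
S=[];W=[]
for i in range(7):
    st=arm.get_state();p,d=arm.grab_frame("wrist");W.append(p.astype(int))
    C=cloud("wrist",d,st);Q=C[100:205,240:400].reshape(-1,3);a=(Q[:,:2]-k)@dv;b=(Q[:,:2]-k)@n
    m=(Q[:,2]>345)&(Q[:,2]<360);mb=(Q[:,2]>30)&(Q[:,2]<240)&(abs(b)<60)&(abs(a+31.6)<56)
    p2,_=arm.grab_frame("scene");S.append(p2.astype(int))
    print(st['time_s'],"crown",m.sum(),Q[m].mean(0).round(1),a[m].mean().round(1),b[m].mean().round(1),"board",mb.sum(),a[mb].min().round(1),a[mb].max().round(1),b[mb].mean().round(1),Q[mb,2].mean().round(0))
for i in range(1,7): print((abs(W[i]-W[0]).sum(2)[100:205,240:400]>60).sum(),(abs(S[i]-S[0]).sum(2)[300:380,280:330]>60).sum())
cv2.imwrite("pics/s17.png",S[-1].astype(np.uint8));p,d=arm.grab_frame("top");cv2.imwrite("pics/t17.png",cv2.resize(p[120:300,70:450],None,fx=2.1,fy=2.1))
E
```

```text
22.175 crown 654 [632.5 143.9 347.6] -31.0 0.1 board 1822 -81.4 18.8 3.1 174.0
22.275 crown 641 [632.7 144.1 347.6] -30.9 0.3 board 1824 -81.2 18.6 3.1 174.0
22.375 crown 659 [632.6 144.  347.6] -30.9 0.3 board 1788 -81.3 18.6 3.2 173.0
22.475 crown 647 [632.6 144.  347.6] -31.0 0.3 board 1820 -80.9 18.7 3.1 174.0
22.575 crown 662 [632.7 144.1 347.6] -30.9 0.3 board 1822 -81.2 18.6 3.1 174.0
22.675 crown 643 [632.7 144.  347.6] -31.0 0.3 board 1818 -81.0 18.6 3.1 174.0
22.775 crown 653 [632.6 144.  347.6] -31.0 0.3 board 1810 -81.0 18.7 3.1 173.0
1 0
1 0
1 0
1 0
1 0
1 0
```

View pics/s17.png

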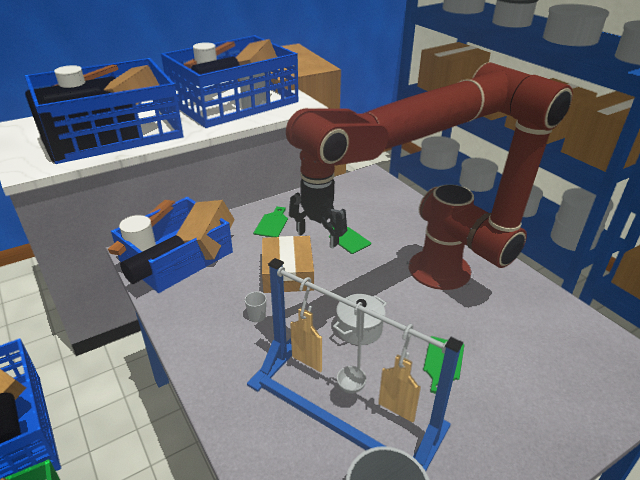

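The board hangs still on the hook: the crown is within 1 mm of where it started, nothing changes between frames, and the neighbours are in place. I'm handing the job in.

```bash
python3 -c "
from bench import arm
print(arm.close_job())"
```

```text
the job is handed in; nothing more can be done
None
```

The board now hangs from the S-hook in the hook's original place on the rail. I handed the job in at about 22.8 s of the 72 s allowed; the system gives no verdict.

I gripped the hook on its robot side and slid it off along its spine. I passed its lower tip up through the handle hole, lifted the board by the hook alone, slid the hook back over the rail and released it.

- **Tip through the hole:** the handle stayed flat at about 95 mm while the tip stood an estimated 10 mm above mid-thickness. That height comes from the arm pose, because the hook's upper bend hid the tip from the camera.
- **Final position:** the hook's crown is within 1 mm of its starting point. The board hangs centred below it, 3 mm from the rail plane on average, with no visible motion over 0.6 s of pictures.
- **Neighbours:** the hung board, ladle, pot and cup look unmoved, compared by eye in the last scene picture. I did not measure them again.
- **Disagreements:** the wrist camera showed a sideways offset of about 3 pixels (1–2.5 mm), which I corrected for. When the hook seated on the rail there was a brief force of about 22 N, which was gone by the next reading.

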